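# Mark out a bracket from its template

### The arm

A 6-joint arm with a two-finger parallel gripper is mounted at the origin on the work surface. World frame = base frame: x ahead of the robot, y to its left, z up, the work surface at z = 0. Lengths are in m, angles in rad, forces in N, time in s.
With the tool pointing down it reaches from about 0.3 to 0.775 m from the base axis. Payload 14.6 kg.
Tool frame: the origin (TCP) lies between the finger pads, 19 mm behind the fingertips; this is the grasp point; z points along the fingers, y is the line along which they close (so a half turn about z gives the same grasp; the last joint's range is limited). The gripper opens to 94 mm and grips with 3 to 60 N. Pads are 16 mm wide; open, the fingers measure 119 mm over their backs; the gripper's body (75 mm by 177 mm) begins 78 mm behind the grasp point.
Start: joints at [1.111, 0.3, 1.521, -0, 1.321, -0.067], TCP at [0.211, 0.508, 0.224] pointing down, gripper open.
Joint ranges: [-3.03, 3.03], [-0.79, 2.21], [0.23, 2.52], [-1.04, 4.18], [0, 3.07], [-2.55, 2.55]. Speed limits (rad/s): [2.22, 2.22, 2.57, 3.14, 3.14, 3.14].

### API

Orientations are given as [roll, pitch, yaw] about the fixed x, y, z axes, in that order (R = Rz(yaw) Ry(pitch) Rx(roll)).
In Python, from station import ctrl gives the robot as it stands. The module is installed in compiled form; this text tells all that it offers.
- The arm moves only by the tool carry_out, never from a script. Its argument "commands" is a list of rows, each a list of 3 entries, a list of its own where there are three numbers: the closure, from 0 (fully open) to 1 (shut), then the shift along the tool's x, y, z in mm, then the turn, a rotation vector about the tool's x, y, z in rad. In form: [[gripper, [tx, ty, tz], [wx, wy, wz]], ...]. A call has 1 to 10 rows; each row shifts and turns the commanded pose from where the row before left it, along the tool's axes as they then stand; what a row does not reach is not made up. A row lasts 1/8 s, in which the tool goes at most 62.5 mm and 10.7 degrees, less where a joint would pass 70% of its speed; a pose out of reach is approached as far as the arm can. A call with a gripper value outside its range is refused whole. The fingers move at their own pace and stop on an object; "squeeze" is the grip in N (left out, the last holds). Time passes only in rows, so rows that do not move let the fingers close. It gives the time, the measured TCP pose, the force, the opening and the grip force at its end, in the units of the state.
- ctrl.get_obs(): the state, without advancing time (a new reading comes with each control period).
- ctrl.camera(name): name is "scene" or "top" or "wrist"; returns a dict with "img" (480x640x3 uint8, blue, green, red), "camera_matrix" (3x3 intrinsics, pixels), "k1" (the pictures are not rectified: a ray, as slopes to the right and down, at radius r is drawn at 1 + k1 r^2 times it, then the intrinsics apply), "rvec" (rotation vector, rad) and "tvec" (3), from world to camera coordinates, as OpenCV has them. Camera axes: x right, y down, z forward; pixel columns grow to the right and rows downward; lengths in m; the calibration is good to about 2 mm. A picture is of the moment at which its call begins. There is no depth.
- ctrl.hand_in(): hands the job in; it is judged then, once.
Trained networks look in the newest picture that a camera, given by its name, has taken for a name from the list of things; names that differ only in an ending like _2 or _b are one class to them, and where a whole thing is asked for, a point or a joint stands for the part that bears it (a point fixed in the world has none). Each returns a list of dicts, best first, with "score" (0 to 1); they miss things now and then, are a little off and sometimes report something else, mostly with a low value. They report only what shows in the picture. A call takes as long as a camera call. They do not tell look-alikes from the thing itself.
- ctrl.outline_of(thing, camera): "region" (480x640 bool, what is visible of it).
- ctrl.place_of(thing, camera): "at" ([x, y, z] in m, in world coordinates, good to about 4 mm: a listed point, or the origin of a listed thing).
The state is a dict: "time_s": time; "qpos": joint angles; "joint_vel": joint speeds; "tau": joint torques, N m; "ee_pos": TCP position; "eef_rot": TCP orientation; "force": force on the tool from outside, world axes, zero at the start; "moment": the same for the moment, N m; "grip_width": finger opening in m; "grip_force": force on a finger pad.
Only numpy, scipy, OpenCV 4.12 (cv2) and the standard library are available. Lean on these libraries where they do the work, as an engineer would, in place of code of your own. Each camera call takes 0.05 s, during which the arm holds its last target. There are 200 camera calls.

### The job

Set the orange bracket template down flat on the aluminium blank with its holes over the two locating pins, and stand every brass weight that is lying about on top of it to hold it down. Then take the scriber from its block and, with the point on the sheet, follow the tabbed edge of the template close along in one slow, unbroken stroke (about 15 mm/s) from the robot's left end to its right end, without lifting the point on the way or digging it in. Afterwards put the scriber back in its block, stand the weights in the blue tray and lay the template back on its black mat, leaving the other tools and parts alone.

Things in the scene. Friction and masses are not known exactly. Their poses are not given: they have to be found in the camera images.
- board: Marking-out board fixed to the bench: plywood 210 x 290 x 12 mm with a bare 2 mm aluminium blank 196 x 276 mm on it; the sheet's top is 14 mm above the bench. Origin at bench height, midway between the two pins; x away from the robot, y to its left (yaw within 0.15 rad); it spans x -115 to +95, y -145 to +145 mm.
- pin_big (a point): Foot of the left locating pin (8 mm across, 12 mm tall, the top 5 mm tapered), at the sheet's top surface, board (0, +103, 14) mm. Fixed; axes as the board's.
- pin_small (a point): Foot of the right locating pin (6 mm across, 12 mm tall, the top 5 mm tapered), at the sheet's top surface, board (0, -103, 14) mm.
- template: Orange acrylic bracket template, 6 mm thick, 0.3 kg. Main plate x -55 to +55, y -120 to +120 mm, and on its -x edge a tab 25 mm deep. Origin: underside, below the centre of its grip; z up. Wooden grip block 18 mm (x) by 44 mm (y), from 6 to 46 mm above the underside; pinch it across x, TCP 30 mm above the underside. On the pins its axes and origin lie over the board's: the tab faces the robot.
- edge_left (a point): Template point (-57.5, 110, 0) mm, where the stroke starts, 2.5 mm outside the edge. The tabbed edge, x and y in the template's frame: along x = -55 from y = 120 to 65, slanting to (-80, 40), along x = -80 to y = -40, slanting back to (-55, -65), and on to y = -120.
- edge_right (a point): Template point (-57.5, -110, 0) mm, where the stroke ends. A path 2.5 mm outside the edge: (-57.5, 110), (-57.5, 66), (-82.5, 41), (-82.5, -41), (-57.5, -66), (-57.5, -110) mm. Weights fit on the plate clear of scriber and grip at (0, 65), (0, -65) and (-45, 0) mm.
- hole_big (a point): Centre of the template's round through hole, 10 mm, at the underside, template (0, +103, 0) mm; goes over pin_big.
- hole_slot (a point): Centre of the template's slot, 8 mm (x) by 12 mm (y), at the underside, template (0, -103, 0) mm; goes over pin_small.
- mat: Black rubber mat fixed on the bench, 200 (x) x 300 (y) x 2 mm, to the robot's right; the template's place. Origin: centre of its underside; turned about a quarter turn from the board. The template lies on it with its axes roughly along the mat's.
- scriber: Pencil scriber, aluminium with blue bands, 150 mm long, 12 mm across, 60 g, standing point down in its wooden block. Origin at the point; z up along the body. Carbide needle point 3.2 mm across for the first 14 mm, shoulder widening to 12 mm at 22 mm. Grip it 105 mm above the point, so that the fingers pass over the weights on the template.
- scriber_top (a point): The scriber's blunt end, 150 mm from the point.
- holder_hole (a point): The scriber's block: wood, 50 x 50 x 50 mm, fixed on the bench; this point is the centre of the hole's mouth on its top, 50 mm above the bench. Hole 14 mm across, 42 mm deep, so the stowed point is 8 mm above the bench. The scriber can lean about 0.1 rad in it.
- tray: Blue steel tray fixed on the bench to the robot's left, 124 x 124 mm outside, walls 5 mm thick and 18 mm high, floor 5 mm: home of the weights; they fit at x, y = +-27 mm. Origin: centre of the underside.
- weight1: Brass hold-down weight, 0.3 kg: round foot 42 mm across, 22 mm high; neck 12 mm across; grip head 20 mm across from 36 to 58 mm height (TCP at 46 mm keeps the fingertips above the foot). Origin: centre of the underside, z up. One to three of weight1..4 stand loose on the bench, the others read None. It may get bumped a few cm aside.
- weight2: Brass hold-down weight, 0.3 kg: round foot 42 mm across, 22 mm high; neck 12 mm across; grip head 20 mm across from 36 to 58 mm height (TCP at 46 mm keeps the fingertips above the foot). Origin: centre of the underside, z up. One to three of weight1..4 stand loose on the bench, the others read None. It may get bumped a few cm aside.
- weight3: Brass hold-down weight, 0.3 kg: round foot 42 mm across, 22 mm high; neck 12 mm across; grip head 20 mm across from 36 to 58 mm height (TCP at 46 mm keeps the fingertips above the foot). Origin: centre of the underside, z up. One to three of weight1..4 stand loose on the bench, the others read None. It may get bumped a few cm aside.
- weight4: Brass hold-down weight, 0.3 kg: round foot 42 mm across, 22 mm high; neck 12 mm across; grip head 20 mm across from 36 to 58 mm height (TCP at 46 mm keeps the fingertips above the foot). Origin: centre of the underside, z up. One to three of weight1..4 stand loose on the bench, the others read None. It may get bumped a few cm aside.
- spanner: Combination spanner, 170 mm, lying on the bench; leave alone.
- sprocket: Dark steel ring sprocket, 88 mm across, 8 mm thick, lying flat; leave alone.
- spraycan: Green spray can, 56 mm across, 174 mm tall, standing at the far left; leave alone.
- screwdriver: Screwdriver, 190 mm, lying to the left; leave alone.
- footpeg: Motorcycle footpeg, 100 mm long, lying beyond the board; leave alone.
- socket: Steel socket, 28 mm across, 38 mm tall, standing near the robot; leave alone.
- indicator: Orange indicator lamp, 60 mm across, lying to the right; leave alone.
Mind the look-alikes: they are no part of the job. Leave any green or purple look-alike of the weight3 alone.

How it is judged:
On the way, in this order (a step that is already met when the one before it is completed fails the run):
1. the template sits flat on the blank with both holes over their pins, and every weight stands upright on it, let go (horizontal distance between hole_big and pin_big below 0.004 m and horizontal distance between hole_slot and pin_small below 0.005 m and z of hole_big in the frame of pin_big below 0.003 m and z of hole_slot in the frame of pin_small below 0.003 m and z of weight1 in the frame of template between 0.004 and 0.01 m and angle between each of weight1, weight2, weight3, weight4's own z axis and vertical below 0.1 rad and x of weight1 in the frame of template between -0.08 and 0.055 m and y of weight1 in the frame of template between -0.12 and 0.12 m and contact force between the fingers and weight1 below 0.1 N and z of weight2 in the frame of template between 0.004 and 0.01 m and x of weight2 in the frame of template between -0.08 and 0.055 m and y of weight2 in the frame of template between -0.12 and 0.12 m and contact force between the fingers and weight2 below 0.1 N and z of weight3 in the frame of template between 0.004 and 0.01 m and x of weight3 in the frame of template between -0.08 and 0.055 m and y of weight3 in the frame of template between -0.12 and 0.12 m and contact force between the fingers and weight3 below 0.1 N and z of weight4 in the frame of template between 0.004 and 0.01 m and x of weight4 in the frame of template between -0.08 and 0.055 m and y of weight4 in the frame of template between -0.12 and 0.12 m and contact force between the fingers and weight4 below 0.1 N), for 0.2 s.
2. point on the sheet (under 2.5 mm above it) just inside the left end of the edge: within 4 mm in x and y of template point (-57.5, 110) mm, slower than 40 mm/s, template seated, the weights on it (x of scriber in the frame of template between -0.0615 and -0.0535 m and y of scriber in the frame of template between 0.106 and 0.114 m and z of scriber in the frame of pin_big below 0.0025 m and linear speed of scriber below 0.04 m/s and horizontal distance between hole_big and pin_big below 0.004 m and horizontal distance between hole_slot and pin_small below 0.005 m and z of hole_big in the frame of pin_big below 0.003 m and z of hole_slot in the frame of pin_small below 0.003 m and z of weight1 in the frame of template between 0.004 and 0.01 m and angle between each of weight1, weight2, weight3, weight4's own z axis and vertical below 0.1 rad and x of weight1 in the frame of template between -0.08 and 0.055 m and y of weight1 in the frame of template between -0.12 and 0.12 m and z of weight2 in the frame of template between 0.004 and 0.01 m and x of weight2 in the frame of template between -0.08 and 0.055 m and y of weight2 in the frame of template between -0.12 and 0.12 m and z of weight3 in the frame of template between 0.004 and 0.01 m and x of weight3 in the frame of template between -0.08 and 0.055 m and y of weight3 in the frame of template between -0.12 and 0.12 m and z of weight4 in the frame of template between 0.004 and 0.01 m and x of weight4 in the frame of template between -0.08 and 0.055 m and y of weight4 in the frame of template between -0.12 and 0.12 m), for 0.1 s.
3. point on the sheet (under 2.5 mm above it) at the first inner corner: within 4 mm in x and y of template point (-57.5, 66) mm, slower than 40 mm/s, template seated (x of scriber in the frame of template between -0.0615 and -0.0535 m and y of scriber in the frame of template between 0.062 and 0.07 m and z of scriber in the frame of pin_big below 0.0025 m and linear speed of scriber below 0.04 m/s and horizontal distance between hole_big and pin_big below 0.004 m and horizontal distance between hole_slot and pin_small below 0.005 m and z of hole_big in the frame of pin_big below 0.003 m and z of hole_slot in the frame of pin_small below 0.003 m), for 0.1 s.
4. point on the sheet (under 2.5 mm above it) round the left corner of the tab: within 4 mm in x and y of template point (-82.5, 41) mm, slower than 40 mm/s, template seated (x of scriber in the frame of template between -0.0865 and -0.0785 m and y of scriber in the frame of template between 0.037 and 0.045 m and z of scriber in the frame of pin_big below 0.0025 m and linear speed of scriber below 0.04 m/s and horizontal distance between hole_big and pin_big below 0.004 m and horizontal distance between hole_slot and pin_small below 0.005 m and z of hole_big in the frame of pin_big below 0.003 m and z of hole_slot in the frame of pin_small below 0.003 m), for 0.1 s.
5. point on the sheet (under 2.5 mm above it) at the middle of the tab: within 4 mm in x and y of template point (-82.5, 0) mm, slower than 40 mm/s, template seated (x of scriber in the frame of template between -0.0865 and -0.0785 m and y of scriber in the frame of template between -0.004 and 0.004 m and z of scriber in the frame of pin_big below 0.0025 m and linear speed of scriber below 0.04 m/s and horizontal distance between hole_big and pin_big below 0.004 m and horizontal distance between hole_slot and pin_small below 0.005 m and z of hole_big in the frame of pin_big below 0.003 m and z of hole_slot in the frame of pin_small below 0.003 m), for 0.1 s.
6. point on the sheet (under 2.5 mm above it) round the right corner of the tab: within 4 mm in x and y of template point (-82.5, -41) mm, slower than 40 mm/s, template seated (x of scriber in the frame of template between -0.0865 and -0.0785 m and y of scriber in the frame of template between -0.045 and -0.037 m and z of scriber in the frame of pin_big below 0.0025 m and linear speed of scriber below 0.04 m/s and horizontal distance between hole_big and pin_big below 0.004 m and horizontal distance between hole_slot and pin_small below 0.005 m and z of hole_big in the frame of pin_big below 0.003 m and z of hole_slot in the frame of pin_small below 0.003 m), for 0.1 s.
7. point on the sheet (under 2.5 mm above it) at the second inner corner: within 4 mm in x and y of template point (-57.5, -66) mm, slower than 40 mm/s, template seated (x of scriber in the frame of template between -0.0615 and -0.0535 m and y of scriber in the frame of template between -0.07 and -0.062 m and z of scriber in the frame of pin_big below 0.0025 m and linear speed of scriber below 0.04 m/s and horizontal distance between hole_big and pin_big below 0.004 m and horizontal distance between hole_slot and pin_small below 0.005 m and z of hole_big in the frame of pin_big below 0.003 m and z of hole_slot in the frame of pin_small below 0.003 m), for 0.1 s.
8. point on the sheet (under 2.5 mm above it) just inside the right end of the edge: within 4 mm in x and y of template point (-57.5, -110) mm, slower than 40 mm/s, template seated (x of scriber in the frame of template between -0.0615 and -0.0535 m and y of scriber in the frame of template between -0.114 and -0.106 m and z of scriber in the frame of pin_big below 0.0025 m and linear speed of scriber below 0.04 m/s and horizontal distance between hole_big and pin_big below 0.004 m and horizontal distance between hole_slot and pin_small below 0.005 m and z of hole_big in the frame of pin_big below 0.003 m and z of hole_slot in the frame of pin_small below 0.003 m), for 0.1 s.
At the end, for the whole second after the job is handed in: The template lies flat on the mat, its origin within 50 mm of the mat's centre; the scriber stands in its block, its point at least 36 mm below the mouth of the hole; every weight stands upright in the tray; everything is released and at rest (horizontal distance between template and mat below 0.05 m and z of template in the frame of mat below 0.006 m and angle between template's own z axis and vertical below 0.05 rad and linear speed of each of template, weight1, weight2, weight3, weight4 below 0.02 m/s and horizontal distance between scriber and holder_hole below 0.007 m and z of scriber in the frame of holder_hole below -0.036 m and angle between scriber's own z axis and vertical below 0.2 rad and x of weight1 in the frame of tray between -0.05 and 0.05 m and y of weight1 in the frame of tray between -0.05 and 0.05 m and z of each of weight1, weight2, weight3, weight4 in the frame of tray below 0.012 m and angle between each of weight1, weight2, weight3, weight4's own z axis and vertical below 0.15 rad and x of weight2 in the frame of tray between -0.05 and 0.05 m and y of weight2 in the frame of tray between -0.05 and 0.05 m and x of weight3 in the frame of tray between -0.05 and 0.05 m and y of weight3 in the frame of tray between -0.05 and 0.05 m and x of weight4 in the frame of tray between -0.05 and 0.05 m and y of weight4 in the frame of tray between -0.05 and 0.05 m); the robot touches nothing.
It fails at once if the scriber is lifted 5 to 25 mm off the sheet in the middle of the edge while the template is on its pins (lift only at the ends) (((x of scriber in the frame of template between -0.0645 and -0.0505 m and y of scriber in the frame of template between 0.059 and 0.073 m) or (x of scriber in the frame of template between -0.0895 and -0.0755 m and y of scriber in the frame of template between 0.034 and 0.048 m) or (x of scriber in the frame of template between -0.0895 and -0.0755 m and y of scriber in the frame of template between -0.007 and 0.007 m) or (x of scriber in the frame of template between -0.0895 and -0.0755 m and y of scriber in the frame of template between -0.048 and -0.034 m) or (x of scriber in the frame of template between -0.0645 and -0.0505 m and y of scriber in the frame of template between -0.073 and -0.059 m)) and z of scriber in the frame of pin_big between 0.005 and 0.025 m and horizontal distance between hole_big and pin_big below 0.004 m and horizontal distance between hole_slot and pin_small below 0.005 m and z of hole_big in the frame of pin_big below 0.003 m and z of hole_slot in the frame of pin_small below 0.003 m).
It fails at once if the scriber is driven into the sheet with more than 40 N (contact force between scriber and board above 40 N).
It fails at once if a bystanding tool or part is pushed more than 60 mm (distance of any of spanner, sprocket, spraycan, screwdriver, footpeg, socket, indicator from where it was at the start of the episode above 0.06 m).
It fails at once if the spray can is knocked over (angle between spraycan's own z axis and vertical above 0.6 rad).
Of weight1, weight2, weight3, weight4 only 1 to 3 are there at a start; the rules pass over those that are not, and their reading is None.
At some moment in a run one of weight1, weight2, weight3, weight4 may be knocked a few centimetres aside while the robot is not near it.
It also fails if it takes over 210 s, if anything falls off the work surface, if the arm or the gripper's body presses on something with over 40 N, if the wrist force passes 120 N, or if a joint passes its speed limit or range.

## Working session

There is one attempt and no reset: what is moved stays moved. The work goes in short steps, Python scripts to look and compute and a tool call to move; the robot and the scene stay as the last step left them, time stands still between calls to the robot, and variables do not carry over. Pictures are saved under pics/ and viewed, at most 16 in all, crops included, and the job is handed in when it is done.

Besides the shell and the picture viewer there is one more tool, called as name(argument=value, ...) on one line, values as JSON. carry_out: Moves the arm, as the interface text tells. Its arguments: {"type":"object","properties":{"commands":{"type":"array","items":{"type":"array"}},"squeeze":{"type":"number"}},"required":["commands"]}

```bash
mkdir -p pics; cat > h.py <<'E'
import numpy as np, cv2
from station import ctrl
from scipy.spatial.transform import Rotation as R
def proj(c,P):
    Rm=cv2.Rodrigues(np.array(c['rvec'],float))[0]; p=np.atleast_2d(P)@Rm.T+np.ravel(c['tvec'])
    s=p[:,:2]/p[:,2:]; s=s*(1+c['k1']*(s**2).sum(1,keepdims=True)); K=np.array(c['camera_matrix'])
    return s@K[:2,:2].T+K[:2,2]
def unproj(c,uv,z):
    K=np.array(c['camera_matrix']); d=np.atleast_2d((np.array(uv,float)-K[:2,2])/[K[0,0],K[1,1]]); s=d.copy()
    for _ in range(20): s=d/(1+c['k1']*(s**2).sum(1,keepdims=True))
    Rm=cv2.Rodrigues(np.array(c['rvec'],float))[0]; o=-Rm.T@np.ravel(c['tvec'])
    r=np.c_[s,np.ones(len(s))]@Rm; return o+r*((z-o[2])/r[:,2:])
def snap(n,f=None):
    c=ctrl.camera(n)
    if f: cv2.imwrite('pics/'+f,c['img'])
    return c
def move(tp,yaw=None,maxd=60):
    """report remaining shift (tool axes mm) and turn"""
    o=ctrl.get_obs(); Rt=R.from_euler('xyz',o['eef_rot'])
    tgt=R.from_euler('xyz',[np.pi,0,yaw]) if yaw is not None else Rt
    d=Rt.inv().apply(np.array(tp)-o['ee_pos'])*1000; w=(Rt.inv()*tgt).as_rotvec()
    return np.round(d,1),np.round(w,3)
E
cat > a.py <<'E'
from h import *
o=ctrl.get_obs(); print({k:np.round(v,3).tolist() for k,v in o.items()})
for n in ['top','scene']:
    c=snap(n,n+'0.png'); print(n,-cv2.Rodrigues(np.array(c['rvec']))[0].T@np.ravel(c['tvec']))
    for t in ['board','pin_big','pin_small','template','hole_big','hole_slot','mat','scriber','scriber_top','holder_hole','tray','weight1','weight3','spanner','sprocket','spraycan','screwdriver','footpeg','socket','indicator']:
        print(t,[(np.round(r['at'],3).tolist(),round(r['score'],2)) for r in ctrl.place_of(t,n)[:6]])
E
python3 a.py
```

```text
{'time_s': 0.0, 'qpos': [1.111, 0.3, 1.522, 0.0, 1.321, -0.067], 'joint_vel': [0.0, 0.003, -0.001, -0.001, 0.001, 0.001], 'tau': [-0.001, -53.181, -35.274, 0.071, 0.024, -0.0], 'ee_pos': [0.21, 0.508, 0.224], 'eef_rot': [-3.14, -0.0, 2.749], 'force': [-0.1, -0.535, 0.188], 'moment': [0.023, -0.017, 0.009], 'grip_force': 0.0, 'grip_width': 0.094}
top [0.37561086 0.0067345  1.684339  ]
board [([0.62, 0.01, -0.0], 0.93), ([0.412, 0.335, -0.002], 0.28)]
pin_big [([0.802, -0.063, -0.001], 0.68), ([0.624, 0.113, 0.012], 0.57)]
pin_small [([0.612, -0.09, 0.017], 0.81), ([0.624, 0.115, 0.01], 0.6)]
template [([0.436, -0.34, 0.002], 0.66)]
hole_big [([0.535, -0.359, 0.003], 0.57), ([0.333, -0.263, -0.0], 0.26), ([0.637, 0.281, 0.008], 0.24)]
hole_slot [([0.332, -0.328, 0.004], 0.69)]
mat [([0.437, -0.34, 0.001], 0.7)]
scriber [([0.64, 0.283, 0.009], 0.4)]
scriber_top [([0.64, 0.283, 0.155], 0.62), ([0.641, 0.277, 0.049], 0.27)]
holder_hole [([0.64, 0.279, 0.048], 0.77)]
tray [([0.412, 0.334, 0.001], 0.69), ([0.544, 0.272, -0.001], 0.55), ([0.577, 0.449, -0.002], 0.46), ([0.406, 0.491, -0.0], 
[... 1308 characters left out ...]
0.335, -0.0], 0.6)]
weight1 [([0.542, 0.275, 0.002], 0.68), ([0.428, 0.126, 0.003], 0.65), ([0.747, 0.304, -0.0], 0.6), ([0.405, 0.045, -0.002], 0.58), ([0.373, 0.213, -0.002], 0.52)]
weight3 [([0.542, 0.275, 0.002], 0.68), ([0.428, 0.126, 0.003], 0.65), ([0.747, 0.304, -0.0], 0.6), ([0.405, 0.045, -0.002], 0.58), ([0.373, 0.213, -0.002], 0.52)]
spanner []
sprocket [([0.718, -0.363, 0.0], 0.74)]
spraycan [([0.791, 0.144, 0.002], 0.68)]
screwdriver [([0.406, 0.493, 0.004], 0.75)]
footpeg [([0.334, -0.268, -0.002], 0.75), ([0.43, 0.128, -0.001], 0.24)]
socket [([0.388, -0.02, 0.004], 0.71), ([0.534, -0.358, 0.002], 0.36)]
indicator [([0.63, -0.485, 0.003], 0.82), ([0.642, 0.284, 0.054], 0.18)]
```

View pics/top0.png

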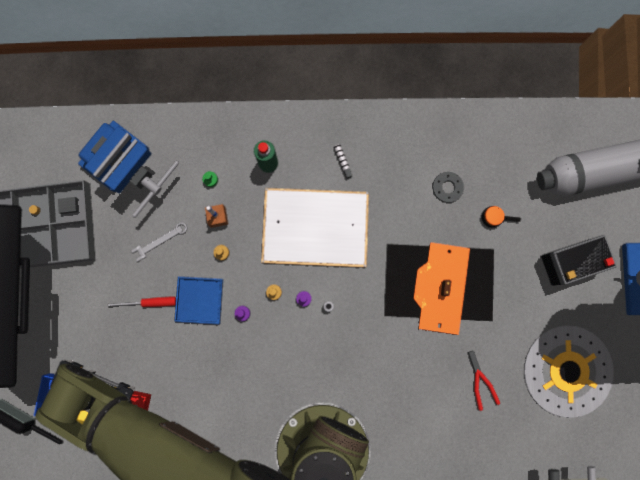

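View pics/scene0.png

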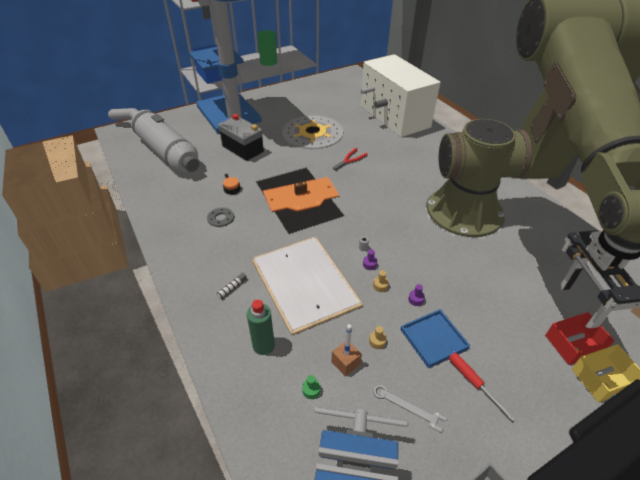

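The top picture shows two brass weights at about (221,253) and (273,292). The purple look-alikes are at (242,313) and (303,298), and the green one at (210,179). The template on its mat is at (445,288), the board pins at (278,221) and (353,225), and the scriber block at (216,214). The scene picture agrees with this.

I'll go above the template first.

carry_out(commands=[[0,[-36.7,-33.9,0],[0,0,0]],[0,[-36.7,-33.9,0],[0,0,0]],[0,[-36.7,-33.9,0],[0,0,0]],[0,[-36.7,-33.9,0],[0,0,0]],[0,[-36.7,-33.9,0],[0,0,0]],[0,[-36.7,-33.9,0],[0,0,0]],[0,[-36.7,-33.9,0],[0,0,0]],[0,[-36.7,-33.9,0],[0,0,0]],[0,[-36.7,-33.9,0],[0,0,0]]])

```text
time_s: 3.22
ee_pos: [0.3994, 0.0982, 0.2245]
eef_rot: [3.141, 0.001, 2.749]
force: [0.5, 0.8, -0.3]
grip_width: 0.0938
grip_force: 0.0
```

carry_out(commands=[[0,[-22.2,-43.9,0],[0,0,0]],[0,[-22.2,-43.9,0],[0,0,0]],[0,[-22.2,-43.9,0],[0,0,0]],[0,[-22.2,-43.9,0],[0,0,0]],[0,[-22.2,-43.9,0],[0,0,0]],[0,[-22.2,-43.9,0],[0,0,0]],[0,[-22.2,-43.9,0],[0,0,0]],[0,[-22.2,-43.9,0],[0,0,0]],[0,[-22.2,-43.9,0],[0,0,0]],[0,[0,0,0],[0,0,0.18]]])

```text
time_s: 4.47
ee_pos: [0.4317, -0.3442, 0.2235]
eef_rot: [-3.141, -0.001, 2.564]
force: [0.6, 0.9, 0.2]
grip_width: 0.0942
grip_force: 0.0
```

carry_out(commands=[[0,[0,0,0],[0,0,0.18]],[0,[0,0,0],[0,0,0.18]],[0,[0,0,0],[0,0,0.18]],[0,[0,0,0],[0,0,0.18]],[0,[0,0,0],[0,0,0.18]],[0,[0,0,0],[0,0,0.18]],[0,[0,0,0],[0,0,0.18]],[0,[0,0,0],[0,0,0.18]],[0,[0,0,0],[0,0,0.18]],[0,[0,0,0],[0,0,0.18]]])

```text
time_s: 5.72
ee_pos: [0.4322, -0.3417, 0.2242]
eef_rot: [-3.142, 0.0, 0.763]
force: [0.1, 0.6, -0.5]
grip_width: 0.0941
grip_force: 0.0
```

carry_out(commands=[[0,[0,0,0],[0,0,0.18]],[0,[0,0,0],[0,0,0.18]],[0,[0,0,0],[0,0,0.18]],[0,[0,0,0],[0,0,0.18]],[0,[0,0,0],[0,0,0.18]],[0,[0,0,0],[0,0,0]]])

```text
time_s: 6.48
ee_pos: [0.4322, -0.3417, 0.2242]
eef_rot: [-3.142, 0.0, -0.13]
force: [0.6, 0.6, -0.2]
grip_width: 0.0942
grip_force: 0.0
```

```bash
cat > b.py <<'E'
from h import *
import sys
# usage: b.py pic cams things...
o=ctrl.get_obs(); print({k:np.round(o[k],4).tolist() for k in ['time_s','qpos','ee_pos','eef_rot','force','grip_width','grip_force']})
for n in sys.argv[2].split(','):
    c=snap(n,sys.argv[1]+'_'+n+'.png'); print(n,-cv2.Rodrigues(np.array(c['rvec']))[0].T@np.ravel(c['tvec']))
    for t in sys.argv[3:]: print(t,[(np.round(r['at'],4).tolist(),round(r['score'],2)) for r in ctrl.place_of(t,n)[:5]])
E
python3 b.py p1 wrist,top,scene template hole_big hole_slot mat pin_big pin_small board
```

```text
{'time_s': 6.475, 'qpos': [-0.7354, 0.3021, 1.5182, 0.0, 1.3213, 0.9655], 'ee_pos': [0.4322, -0.3417, 0.2242], 'eef_rot': [-3.1416, 0.0, -0.1302], 'force': [0.627, 0.5584, -0.1815], 'grip_width': 0.0942, 'grip_force': 0.0}
wrist [ 0.51068741 -0.3525298   0.38430893]
template [([0.4303, -0.3385, 0.0039], 0.62)]
hole_big [([0.5386, -0.3583, 0.0031], 0.84)]
hole_slot [([0.3287, -0.326, 0.0019], 0.63)]
mat []
pin_big []
pin_small [([0.6139, -0.0969, 0.0155], 0.55)]
board [([0.3894, -0.018, 0.0015], 0.54)]
top [0.37561086 0.0067345  1.684339  ]
template [([0.6136, -0.0921, 0.0151], 0.49)]
hole_big [([0.5364, -0.3567, 0.0015], 0.74)]
hole_slot [([0.411, 0.3348, 0.0005], 0.71), ([0.5763, 0.4475, -0.0011], 0.67), ([0.3285, -0.3266, 0.0014], 0.58)]
mat [([0.3325, -0.2635, 0.0025], 0.4), ([0.7941, 0.1436, -0.0003], 0.35), ([0.4134, 0.3344, -0.0002], 0.18)]
pin_big [([0.6248, 0.1161, 0.0127], 0.88)]
pin_small [([0.6105, -0.0915, 0.0159], 0.62), ([0.639, 0.2853, 0.0087], 0.36)]
board [([0.6198, 0.0065, -0.0005], 0.9)]
scene [0.9737997  0.72589073 0.9635083 ]
template [([0.4352, -0.3406, 0.001], 0.88)]
hole_big [([0.5356, -0.3571, 0.002], 0.65), ([0.5479, -0.3051, 0.0035], 0.25)]
hole_slot [([0.3372, -0.3209, 0.0024], 0.76)]
mat [([0.4495, -0.3274, -0.0019], 0.82), ([0.6426, 0.2824, 0.0518], 0.22), ([0.6447, 0.2782, 0.1575], 0.18)]
pin_big []
pin_small [([0.612, -0.093, 0.0131], 0.7)]
board []
```

View pics/p1_wrist.png

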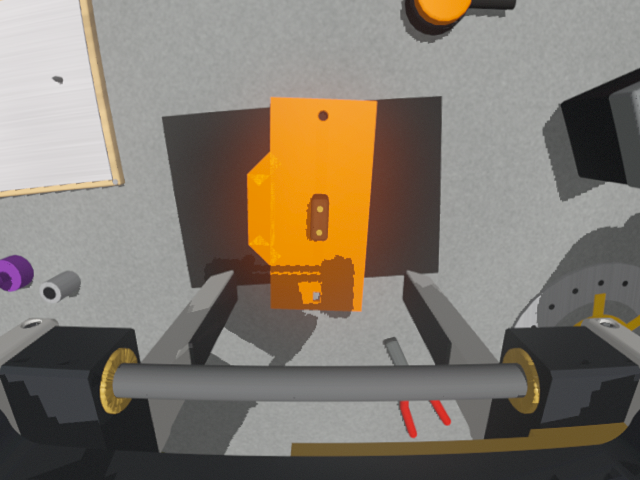

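The wrist picture shows the round hole at (323,115), the grip block around (318,218) and the slot near (314,295).

```bash
cat > c.py <<'E'
from h import *
c=snap('wrist'); img=c['img']; g=cv2.cvtColor(img,cv2.COLOR_BGR2GRAY)
# refine round hole: dark blob centroid
m=(g[105:127,312:335]<50); ys,xs=np.nonzero(m); hb=[312+xs.mean(),105+ys.mean()]; print(hb,len(xs))
P=unproj(c,[hb,[314.5,295]],0.008); print(P)
v=P[0]-P[1]; print('len',np.linalg.norm(v),'yaxis ang',np.arctan2(v[1],v[0]),'mid',P.mean(0))
h=unproj(c,[[320,200],[326,236],[312,236],[326,196]],0.048); print('block top',h)
r=ctrl.outline_of('template','wrist')[0]['region']
cn=max(cv2.findContours(r.astype('u1'),0,2)[0],key=cv2.contourArea)[:,0]
W=unproj(c,cn,0.008)[:,:2]
print(cv2.minAreaRect(W.astype('f4')))
for z,p in ((0.014,'pin_big'),):
    print(move([P.mean(0)[0],P.mean(0)[1],0.032],np.arctan2(v[1],v[0])))
E
python3 c.py
```

```text
[np.float64(nan), np.float64(nan)] 0
[[        nan         nan         nan]
 [ 0.33539978 -0.32360434  0.008     ]]
len nan yaxis ang nan mid [nan nan nan]
block top [[ 0.45446645 -0.34578024  0.048     ]
 [ 0.41720022 -0.34701859  0.048     ]
 [ 0.4190512  -0.3329614   0.048     ]
 [ 0.45763007 -0.35213561  0.048     ]]
((0.43572738766670227, -0.33030515909194946), (0.13647055625915527, 0.24227379262447357), 80.36853790283203)c.py:4: RuntimeWarning: Mean of empty slice.
  m=(g[105:127,312:335]<50); ys,xs=np.nonzero(m); hb=[312+xs.mean(),105+ys.mean()]; print(hb,len(xs))
  ret = ret.dtype.type(ret / rcount)
Traceback (most recent call last):
  File "c.py", line 13, in <module>
    print(move([P.mean(0)[0],P.mean(0)[1],0.032],np.arctan2(v[1],v[0])))
          ~~~~^^^^^^^^^^^^^^^^^^^^^^^^^^^^^^^^^^^^^^^^^^^^^^^^^^^^^^^^^
  File "h.py", line 21, in move
    d=Rt.inv().apply(np.array(tp)-o['ee_pos'])*1000; w=(Rt.inv()*tgt).as_rotvec()
                                                        ~~~~~~~~^~~~
  File "scipy/spatial/transform/_rotation.pyx", line 2692, in scipy.spatial.transform._rotation.Rotation.__mul__
  File "scipy/spatial/transform/_rotation.pyx", line 870, in scipy.spatial.transform._rotation.Rotation.__init__
ValueError: Found zero norm quaternions in `quat`.
```

carry_out(commands=[[0,[2.8,-0.5,38],[0,0,0.038]],[0,[0,0,38],[0,0,0]],[0,[0,0,38],[0,0,0]],[0,[0,0,38],[0,0,0]],[0,[0,0,25],[0,0,0]],[0,[0,0,15],[0,0,0]],[0,[0,0,0],[0,0,0]]])

```text
time_s: 8.65
ee_pos: [0.4349, -0.3414, 0.0318]
eef_rot: [-3.141, 0.001, -0.169]
force: [-0.4, -0.2, 0.7]
grip_width: 0.0939
grip_force: 0.0
```

carry_out(commands=[[0.6,[0,0,0],[0,0,0]],[0.95,[0,0,0],[0,0,0]],[1,[0,0,0],[0,0,0]],[1,[0,0,0],[0,0,0]],[1,[0,0,0],[0,0,0]],[1,[0,0,0],[0,0,0]],[1,[0,0,0],[0,0,0]]], squeeze=40)

```text
time_s: 9.52
ee_pos: [0.435, -0.3415, 0.0322]
eef_rot: [-3.142, 0.0, -0.169]
force: [-0.7, 0.4, 0.2]
grip_width: 0.0274
grip_force: 0.0
```

carry_out(commands=[[1,[0,0,0],[0,0,0]],[1,[0,0,0],[0,0,0]],[1,[0,0,0],[0,0,0]],[1,[0,0,-20],[0,0,0]],[1,[0,0,-30],[0,0,0]],[1,[0,0,-35],[0,0,0]],[1,[0,0,-35],[0,0,0]],[1,[0,0,0],[0,0,0]],[1,[0,0,0],[0,0,0]]])

```text
time_s: 10.65
ee_pos: [0.4346, -0.3411, 0.1508]
eef_rot: [-3.141, 0.002, -0.169]
force: [-0.7, -0.9, -2.8]
grip_width: 0.0178
grip_force: 40.0
```

```bash
python3 b.py p2 wrist template hole_big hole_slot;python3 b.py p2 scene template hole_big hole_slot pin_big pin_small | tail -5; for i in 1 2; do python3 b.py p2 top hole_big hole_slot pin_big pin_small board| tail -5; done
```

```text
{'time_s': 10.65, 'qpos': [-0.7318, 0.3769, 1.5966, -0.0, 1.17, 1.0082], 'ee_pos': [0.4346, -0.3411, 0.1508], 'eef_rot': [-3.1406, 0.0016, -0.1692], 'force': [-0.7078, -0.8988, -2.8052], 'grip_width': 0.0178, 'grip_force': 39.9986}
wrist [ 0.512837   -0.35525906  0.31070902]
template [([0.4299, -0.3421, 0.1233], 0.67)]
hole_big [([0.5364, -0.3601, 0.1202], 0.79)]
hole_slot [([0.3285, -0.3258, 0.1202], 0.8)]
template [([0.4333, -0.3435, 0.1194], 0.88), ([0.6406, 0.2847, 0.0089], 0.51)]
hole_big [([0.5375, -0.3569, 0.1216], 0.58), ([0.3886, -0.0223, 0.0014], 0.39)]
hole_slot [([0.3347, -0.322, 0.1197], 0.81)]
pin_big [([0.6197, 0.1168, 0.0134], 0.81), ([0.7195, -0.3631, 0.0008], 0.55), ([0.4285, 0.1277, 0.0026], 0.51)]
pin_small [([0.6162, -0.0921, 0.0155], 0.78)]
hole_big [([0.5384, -0.3578, 0.1209], 0.6)]
hole_slot []
pin_big [([0.6262, 0.1146, 0.0106], 0.88), ([0.5786, 0.449, -0.0024], 0.64)]
pin_small [([0.6127, -0.0902, 0.017], 0.9)]
board [([0.6207, 0.0093, -0.0006], 0.76), ([0.6426, 0.277, 0.156], 0.32)]
hole_big [([0.536, -0.3554, 0.1203], 0.79)]
hole_slot [([0.4118, 0.3352, -0.0037], 0.39), ([0.6426, 0.2792, 0.0521], 0.18)]
pin_big [([0.625, 0.1187, 0.0133], 0.76)]
pin_small [([0.6103, -0.0893, 0.0166], 0.9)]
board [([0.6176, 0.0071, 0.0012], 0.87), ([0.6403, 0.2843, 0.0074], 0.73)]
```

```bash
cat > d.py <<'E'
from h import *
def sheet(n):
    c=snap(n); reg=ctrl.outline_of('board',n)[0]['region'].astype('u1')
    pb=proj(c,[[0.62,0.0,0.014]])
    cn=max(cv2.findContours(reg,0,1)[0],key=cv2.contourArea)[:,0]
    W=unproj(c,cn+0.0,0.012)[:,:2].astype('f4'); r=cv2.minAreaRect(W); print(n,'board rect',r)
    g=cv2.cvtColor(c['img'],cv2.COLOR_BGR2GRAY).astype(float)
    for p in ([.623,.115,.02],[.613,-.091,.02]):
        u=proj(c,[p])[0].round().astype(int); w=g[u[1]-9:u[1]+10,u[0]-9:u[0]+10]; d=np.clip(np.median(w)-25-w,0,None)
        ys,xs=np.mgrid[-9:10,-9:10]; q=[u[0]+(d*xs).sum()/d.sum(),u[1]+(d*ys).sum()/d.sum()]
        print(' pin',np.round(q,2),unproj(c,[q],0.020).round(4)); 
    return c
a=sheet('top'); b=sheet('scene')
cv2.imwrite('pics/pins.png',np.hstack([cv2.resize(i[y-15:y+15,x-15:x+15],None,fx=12,fy=12,interpolation=0)[:290] for i,(x,y) in ((a['img'],(278,221)),(b['img'],(318,307)))]))
c=snap('wrist','w3.png'); hsv=cv2.cvtColor(c['img'],cv2.COLOR_BGR2HSV)
o=ctrl.get_obs(); Rt=R.from_euler('xyz',o['eef_rot'])
nm=((hsv[...,0]<5)|(hsv[...,0]>20)|(hsv[...,1]<120)).astype('u1')
for y in (103,-103):
    P=np.array(o['ee_pos'])+Rt.apply([y/1000,0,0.024]); u=proj(c,[P])[0]; print('pred',u.round(1))
    n,l,s,ce=cv2.connectedComponentsWithStats(nm)
    for i in range(1,n):
        if np.hypot(*(ce[i]-u))<25 and 8<s[i,4]<900: 
            X=unproj(c,[ce[i]],P[2])[0]; print(s[i],ce[i],'tool xy mm',(Rt.inv().apply(X-o['ee_pos'])*1000).round(1))
E
python3 d.py
```

```text
top board rect ((0.6057450175285339, 0.010758861899375916), (0.28774356842041016, 0.2100176364183426), 86.7956771850586)
 pin [277.81 221.3 ] [[0.6227 0.1111 0.02  ]]
 pin [352.39 224.4 ] [[ 0.6111 -0.0944  0.02  ]]
scene board rect ((0.6104164123535156, 0.011676833033561707), (0.29819655418395996, 0.21146775782108307), 86.78668975830078)
 pin [317.56 306.4 ] [[0.6252 0.1139 0.02  ]]
 pin [282.76 249.86] [[ 0.6134 -0.1165  0.02  ]]
pred [318.3  92.2]
[310  86  19  13 191] [318.98429319  92.42931937] tool xy mm [102.9   0.4  24. ]
pred [318.5 424.2]
[314 416  12   9 107] [319.55140187 420.03738318] tool xy mm [-99.5   0.7  24. ]
```

```bash
python3 - <<'E'
import cv2,numpy as np
w=cv2.imread('pics/w3.png'); s=cv2.imread('pics/p2_scene.png'); t=cv2.imread('pics/p2_top.png')
f=lambda i,x,y,k=20:cv2.resize(i[y-k:y+k,x-k:x+k],(260,260),interpolation=0)
cv2.imwrite('pics/comp.png',np.vstack([np.hstack([f(w,319,92),f(w,319,424),f(t,278,221,12)]),np.hstack([f(t,352,225,12),f(s,318,307,12),f(s,286,256,12)])]))
E
```

```text
(no output)
```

View pics/comp.png

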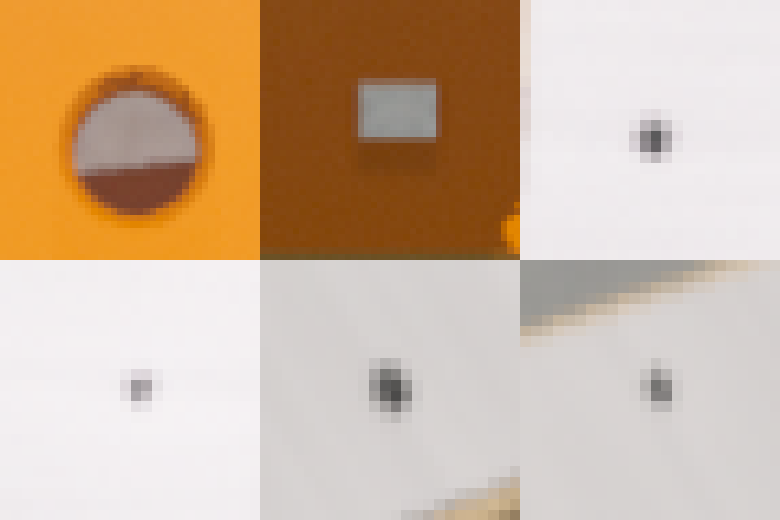

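The composite shows the round hole rim centred at about (320,94) and the slot at about (319,423) in the wrist picture, so the template is centred in the grip. The pins show clearly in both outside cameras, but those two disagree by 2–3 mm, so I'll check the pins with the wrist camera.

carry_out(commands=[[1,[0,0,0],[0,0,-0.168]],[1,[0,0,0],[0,0,-0.168]],[1,[0,0,0],[0,0,-0.168]],[1,[0,0,0],[0,0,-0.168]],[1,[0,0,0],[0,0,-0.168]],[1,[0,0,0],[0,0,-0.168]],[1,[0,0,0],[0,0,-0.168]],[1,[0,0,0],[0,0,-0.168]],[1,[0,0,0],[0,0,-0.168]],[1,[0,0,0],[0,0,-0.168]]])

```text
time_s: 13.25
ee_pos: [0.4351, -0.3415, 0.1522]
eef_rot: [3.142, -0.0, 1.516]
force: [-0.6, -0.2, -1.8]
grip_width: 0.0179
grip_force: 40.0
```

carry_out(commands=[[1,[18,36,-2],[0,0,0]],[1,[18,36,-2],[0,0,0]],[1,[18,36,-2],[0,0,0]],[1,[18,36,-2],[0,0,0]],[1,[18,36,-2],[0,0,0]],[1,[0,0,0],[0,0,0]],[1,[0,0,0],[0,0,0]]])

```text
time_s: 14.12
ee_pos: [0.6197, -0.2627, 0.1618]
eef_rot: [-3.141, -0.0, 1.511]
force: [0.1, -0.7, -2.2]
grip_width: 0.0179
grip_force: 40.0
```

```bash
cat > e.py <<'E'
from h import *
import sys
f=sys.argv[1]; g0=np.array(eval(sys.argv[2]))
o=ctrl.get_obs(); print(o['ee_pos'],o['eef_rot']); c=snap('wrist',f); print(-cv2.Rodrigues(np.array(c['rvec']))[0].T@np.ravel(c['tvec']))
u=proj(c,[g0])[0]; print('pred',u)
g=cv2.cvtColor(c['img'],cv2.COLOR_BGR2GRAY).astype(float)
x,y=u.round().astype(int); k=30; y0=max(y-k,0); w=g[y0:y+k,max(x-k,0):x+k]
n,l,s,ce=cv2.connectedComponentsWithStats((w<np.median(w)-50).astype('u1'))
for i in range(1,n):
    if s[i,4]>5: q=ce[i]+[max(x-k,0),y0]; print(s[i],q,unproj(c,[q],0.020).round(4))
E
python3 e.py p4.png '[.612,-.093,.02]'
```

```text
[ 0.61965939 -0.26266646  0.16183683] [-3.14076791e+00 -1.42414584e-04  1.51080673e+00]
[ 0.62447011 -0.18419441  0.32191207]
pred [297.21252482  24.44202024]
[26 21  9 10 68] [297.45588235  25.72058824] [[ 0.6121 -0.094   0.02  ]]
```

carry_out(commands=[[1,[40.5,-2.4,0],[0,0,0]],[1,[40.5,-2.4,0],[0,0,0]],[1,[40.5,-2.4,0],[0,0,0]],[1,[40.5,-2.4,0],[0,0,0]],[1,[40.5,-2.4,0],[0,0,0]],[1,[0,0,0],[0,0,0]],[1,[0,0,0],[0,0,0]]])

```text
time_s: 15.05
ee_pos: [0.62, -0.0607, 0.1625]
eef_rot: [3.141, 0.0, 1.51]
force: [-1.0, 0.5, -3.2]
grip_width: 0.0176
grip_force: 40.0
```

```bash
python3 e.py p5.png '[.624,.113,.02]'
```

```text
[ 0.62003646 -0.06071662  0.16250382] [3.14132589e+00 2.95858756e-04 1.51003383e+00]
[0.62473808 0.01783766 0.32253804]
pred [311.15634237  18.15350618]
[ 24  13  12  14 121] [310.5785124   19.90909091] [[0.6235 0.1117 0.02  ]]
```

carry_out(commands=[[1,[23,-2.3,20],[0,0,-0.005]],[1,[23,-2.3,20],[0,0,0]],[1,[23.3,-2.2,20],[0,0,0]],[1,[0,0,20],[0,0,0]],[1,[0,0,16],[0,0,0]],[1,[0,0,0],[0,0,0]],[1,[0,0,0],[0,0,0]]])

```text
time_s: 15.98
ee_pos: [0.6179, 0.0092, 0.0669]
eef_rot: [3.141, 0.0, 1.515]
force: [-0.2, -0.3, -2.4]
grip_width: 0.0181
grip_force: 40.0
```

```bash
cat > m.py <<'E'
from h import *
import sys
print(ctrl.get_obs()['ee_pos'],ctrl.get_obs()['eef_rot'],move(eval(sys.argv[1]),eval(sys.argv[2])))
E
python3 m.py .6174,.0089,.062 1.5154
```

```text
[0.6178645  0.00920911 0.06690494] [3.14062380e+00 5.28031100e-05 1.51494825e+00] (array([-0.3, -0.5,  4.9]), array([ 0.001,  0.   , -0.   ]))
```

carry_out(commands=[[1,[-0.3,-0.4,4],[0,0,0]],[1,[0,0,3],[0,0,0]],[1,[0,0,3],[0,0,0]],[1,[0,0,2],[0,0,0]],[1,[0,0,2],[0,0,0]],[1,[0,0,0],[0,0,0]]])

```text
time_s: 16.73
ee_pos: [0.6171, 0.0098, 0.0522]
eef_rot: [3.141, -0.0, 1.516]
force: [0.6, 0.9, -2.6]
grip_width: 0.0178
grip_force: 40.0
```

carry_out(commands=[[1,[0,0,2],[0,0,0]],[1,[0,0,2],[0,0,0]],[1,[0,0,2],[0,0,0]],[1,[0,0,1.5],[0,0,0]],[1,[0,0,0],[0,0,0]]])

```text
time_s: 17.35
ee_pos: [0.6175, 0.0102, 0.0449]
eef_rot: [3.14, -0.001, 1.516]
force: [3.7, 6.1, -1.1]
grip_width: 0.0179
grip_force: 40.0
```

carry_out(commands=[[1,[0.7,0.4,0.8],[0,0,0]],[1,[0,0,0],[0,0,0]]])

```text
time_s: 17.6
ee_pos: [0.6177, 0.0105, 0.0442]
eef_rot: [3.141, -0.0, 1.516]
force: [1.0, 4.9, 2.4]
grip_width: 0.018
grip_force: 40.0
```

carry_out(commands=[[0.7,[0,0,0],[0,0,0]],[0.5,[0,0,0],[0,0,0]],[0.3,[0,0,0],[0,0,0]],[0.1,[0,0,0],[0,0,0]],[0,[0,0,0],[0,0,0]],[0,[0,0,0],[0,0,0]],[0,[0,0,-30],[0,0,0]],[0,[0,0,-50],[0,0,0]],[0,[0,0,-50],[0,0,0]],[0,[0,0,-50],[0,0,0]]])

```text
time_s: 18.85
ee_pos: [0.6172, 0.0103, 0.2257]
eef_rot: [3.142, 0.0, 1.516]
force: [-0.0, -0.8, -0.1]
grip_width: 0.0942
grip_force: 0.0
```

```bash
python3 b.py p6 wrist,top template hole_big hole_slot pin_big pin_small weight1
```

```text
{'time_s': 18.85, 'qpos': [-0.0426, 0.4506, 1.3122, -0.0, 1.3787, 0.0125], 'ee_pos': [0.6172, 0.0103, 0.2257], 'eef_rot': [3.1415, 0.0, 1.5158], 'force': [-0.0469, -0.8198, -0.0599], 'grip_width': 0.0942, 'grip_force': 0.0}
wrist [0.62150099 0.0888508  0.38574785]
template [([0.6159, 0.0098, 0.0154], 0.61)]
hole_big [([0.6253, 0.1144, 0.013], 0.92)]
hole_slot [([0.6055, -0.0951, 0.01], 0.82), ([0.3866, -0.0164, 0.0015], 0.74)]
pin_big [([0.6243, 0.106, 0.0134], 0.86)]
pin_small [([0.6163, -0.0926, 0.015], 0.57)]
weight1 [([0.4112, 0.0465, 0.0036], 0.87), ([0.4281, 0.1309, -0.0037], 0.77), ([0.3724, 0.2202, -0.0032], 0.66)]
top [0.37561086 0.0067345  1.684339  ]
template []
hole_big [([0.6234, 0.1138, 0.0162], 0.6)]
hole_slot [([0.6098, -0.0931, 0.0156], 0.87)]
pin_big [([0.624, 0.1149, 0.0125], 0.76)]
pin_small [([0.6124, -0.0926, 0.0181], 0.84), ([0.5542, -0.0963, 0.0132], 0.59), ([0.4488, -0.3281, 0.0009], 0.24)]
weight1 [([0.3722, 0.213, 0.0055], 0.69), ([0.6416, 0.2803, 0.0505], 0.59), ([0.6324, -0.4845, -0.0017], 0.54), ([0.4251, 0.1289, -0.0035], 0.48), ([0.5091, 0.2387, -0.0022], 0.47)]
```

View pics/p6_wrist.png

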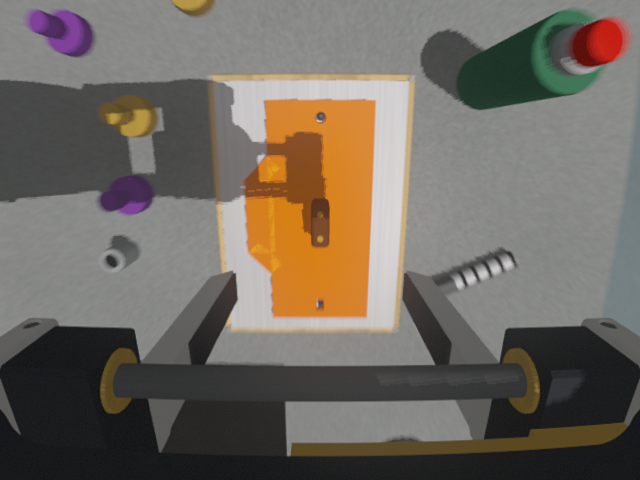

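The template sits with the pins showing in both holes, at (321,117) and (320,304). One brass weight is at (130,115). The other, at the top edge near (192,3), seems to have been bumped from its first position. I'll take the nearer weight first.

carry_out(commands=[[0,[21.6,-39.1,15],[0,0,0]],[0,[21.6,-39.1,15],[0,0,0]],[0,[21.6,-39.1,15],[0,0,0]],[0,[21.6,-39.1,15],[0,0,0]],[0,[21.6,-39.1,15],[0,0,0]],[0,[0,0,0],[0,0,0]],[0,[0,0,0],[0,0,0]]])

```text
time_s: 20.42
ee_pos: [0.4289, 0.1289, 0.1495]
eef_rot: [3.14, -0.0, 1.516]
force: [0.3, -0.7, 0.0]
grip_width: 0.094
grip_force: 0.0
```

```bash
python3 b.py p7 wrist,scene weight1; cat > w.py <<'E'
from h import *
# brass heads in a camera: hue of brass, head top at z+0.058
import sys
n,zt=sys.argv[1],float(sys.argv[2]); c=snap(n); h=cv2.cvtColor(c['img'],cv2.COLOR_BGR2HSV)
m=cv2.inRange(h,(15,90,110),(30,255,255)); k,l,s,ce=cv2.connectedComponentsWithStats(m)
for i in range(1,k):
    if s[i,4]>25: print(s[i],ce[i].round(1),unproj(c,[ce[i]],zt).round(3))
E
python3 w.py wrist .03; python3 w.py top .03
python3 m.py .428,.129,.046 1.5154
```

```text
{'time_s': 20.425, 'qpos': [0.2101, 0.1551, 1.8854, -0.0001, 1.1, 0.2649], 'ee_pos': [0.4289, 0.1289, 0.1495], 'eef_rot': [3.1404, -0.0002, 1.516], 'force': [0.3418, -0.6866, 0.0282], 'grip_width': 0.094, 'grip_force': 0.0}
wrist [0.43296121 0.20735737 0.30954928]
weight1 [([0.4292, 0.1299, 0.0002], 0.96), ([0.5022, 0.2445, 0.0006], 0.87), ([0.374, 0.2182, -0.0025], 0.8), ([0.4095, 0.0474, 0.0022], 0.78)]
scene [0.9737997  0.72589073 0.9635083 ]
weight1 [([0.4289, 0.126, -0.0012], 0.83), ([0.7454, 0.3043, -0.0011], 0.72), ([0.4093, 0.046, -0.0019], 0.56), ([0.3759, 0.2136, -0.0017], 0.51), ([0.506, 0.2425, 0.0009], 0.5)]
[587   0  35  13 164] [605.1   5. ] [[0.658 0.301 0.03 ]]
[571  13  28  23 154] [581.9  22.9] [[0.639 0.288 0.03 ]]
[572  26  63  30 625] [612.9  40.7] [[0.667 0.275 0.03 ]]
[573  38  35  21  86] [589.4  48. ] [[0.647 0.269 0.03 ]]
[ 382   66   54   56 2122] [408.6  93.5] [[0.503 0.239 0.03 ]]
[412 191  24   4  30] [422.5 191.4] [[0.515 0.163 0.03 ]]
[ 465  190  167   10 1053] [558.6 194.6] [[0.632 0.154 0.03 ]]
[601 203  30 115 219] [616.6 256.7] [[0.697 0.095 0.03 
[... 593 characters left out ...]
0.603 0.15  0.03 ]]
[293 238  12  13  57] [299.4 243.5] [[0.559 0.052 0.03 ]]
[321 241  11  11  55] [326.3 244.6] [[ 0.555 -0.021  0.03 ]]
[225 257  16  16 169] [232.6 264.3] [[0.505 0.235 0.03 ]]
[282 262  81   5 155] [322.4 264.2] [[ 0.502 -0.01   0.03 ]]
[567 270   9   9  59] [571.4 274.1] [[ 0.464 -0.693  0.03 ]]
[ 542  341   55   62 1199] [568.5 372.4] [[ 0.198 -0.671  0.03 ]]
[  69  381   47   50 1596] [ 90.4 404.8] [[0.129 0.623 0.03 ]]
[ 52 385   6   6  30] [ 54.6 387.5] [[0.175 0.723 0.03 ]]
[122 400   6   6  27] [124.6 402.3] [[0.135 0.528 0.03 ]]
[0.428578   0.12859102 0.14894926] [3.14156273e+00 3.04317530e-05 1.51505093e+00] (array([  0.4,  -0.6, 102.9]), array([ 0.,  0., -0.]))
```

carry_out(commands=[[0,[0,0,35],[0,0,0]],[0,[0,0,35],[0,0,0]],[0,[0,0,22],[0,0,0]],[0.5,[0,0,10],[0,0,0]],[0.9,[0,0,0],[0,0,0]],[1,[0,0,0],[0,0,0]],[1,[0,0,0],[0,0,0]],[1,[0,0,0],[0,0,0]],[1,[0,0,0],[0,0,0]],[1,[0,0,0],[0,0,0]]], squeeze=30)

```text
time_s: 21.98
ee_pos: [0.4282, 0.1289, 0.047]
eef_rot: [3.141, -0.0, 1.516]
force: [-0.5, 0.0, -0.5]
grip_width: 0.0274
grip_force: 0.0
```

carry_out(commands=[[1,[0,0,0],[0,0,0]],[1,[0,0,0],[0,0,0]],[1,[0,0,0],[0,0,0]],[1,[0,0,-25],[0,0,0]],[1,[0,0,-40],[0,0,0]],[1,[0,0,-40],[0,0,0]],[1,[0,0,0],[0,0,0]]])

```text
time_s: 22.85
ee_pos: [0.429, 0.1291, 0.1538]
eef_rot: [3.138, -0.001, 1.516]
force: [-0.0, 0.1, -4.1]
grip_width: 0.0194
grip_force: 30.0
```

```bash
cat > tf.py <<'E'
# template xy (mm) -> world
import sys,numpy as np
from h import move
a=-0.0554; O=np.array([.6175,.0102])
def T(x,y): return O+np.array([[np.cos(a),-np.sin(a)],[np.sin(a),np.cos(a)]])@np.array([x,y])/1000
if __name__=='__main__':
    p=T(float(sys.argv[1]),float(sys.argv[2])); print(p,move([*p,float(sys.argv[3])],1.5154))
E
python3 tf.py 0 -65 .067
```

```text
[ 0.61390084 -0.05470028] (array([-173.5,  194.4,   87.3]), array([ 0.004, -0.001,  0.   ]))
```

carry_out(commands=[[1,[-28.9,32.4,0],[0,0,0]],[1,[-28.9,32.4,0],[0,0,0]],[1,[-28.9,32.4,0],[0,0,0]],[1,[-28.9,32.4,0],[0,0,0]],[1,[-28.9,32.4,0],[0,0,0]],[1,[-28.9,32.4,0],[0,0,0]],[1,[0,0,30],[0,0,0]],[1,[0,0,30],[0,0,0]],[1,[0,0,15],[0,0,0]],[1,[0,0,0],[0,0,0]]])

```text
time_s: 24.1
ee_pos: [0.612, -0.0548, 0.0753]
eef_rot: [-3.139, -0.0, 1.516]
force: [-0.1, 0.2, -3.2]
grip_width: 0.0198
grip_force: 30.0
```

```bash
python3 tf.py 0 -65 .067
```

```text
[ 0.61390084 -0.05470028] (array([0.2, 1.9, 8.3]), array([-0.003, -0.   ,  0.   ]))
```

carry_out(commands=[[1,[0,1,4],[0,0,0]],[1,[0,0,2],[0,0,0]],[1,[0,0,1.5],[0,0,0]],[1,[0,0,0.6],[0,0,0]],[1,[0,0,0],[0,0,0]]])

```text
time_s: 24.72
ee_pos: [0.6138, -0.055, 0.0689]
eef_rot: [3.142, 0.0, 1.516]
force: [-0.5, -0.1, -2.9]
grip_width: 0.0192
grip_force: 30.0
```

carry_out(commands=[[1,[0,0,1],[0,0,0]],[1,[0,0,0.6],[0,0,0]],[1,[0,0,0],[0,0,0]]])

```text
time_s: 25.1
ee_pos: [0.6137, -0.055, 0.0672]
eef_rot: [-3.141, -0.0, 1.516]
force: [-0.6, 0.1, -3.6]
grip_width: 0.0196
grip_force: 30.0
```

carry_out(commands=[[0.7,[0,0,0],[0,0,0]],[0.5,[0,0,0],[0,0,0]],[0.3,[0,0,0],[0,0,0]],[0,[0,0,0],[0,0,0]],[0,[0,0,0],[0,0,0]],[0,[0,0,0],[0,0,0]],[0,[0,0,-20],[0,0,0]],[0,[0,0,-40],[0,0,0]],[0,[0,0,-40],[0,0,0]],[0,[0,0,0],[0,0,0]]])

```text
time_s: 26.35
ee_pos: [0.6152, -0.0552, 0.1721]
eef_rot: [3.135, 0.001, 1.516]
force: [0.1, 0.2, -1.0]
grip_width: 0.0939
grip_force: 0.0
```

```bash
python3 m.py .504,.242,.15 1.5154
```

```text
[ 0.61515118 -0.05515054  0.17212676] [3.13461596e+00 6.54999697e-04 1.51584563e+00] (array([ 290.6, -127.5,   21. ]), array([0.007, 0.001, 0.   ]))
```

carry_out(commands=[[0,[36.3,-15.9,2.6],[0,0,0]],[0,[36.3,-15.9,2.6],[0,0,0]],[0,[36.3,-15.9,2.6],[0,0,0]],[0,[36.3,-15.9,2.6],[0,0,0]],[0,[36.3,-15.9,2.6],[0,0,0]],[0,[36.3,-15.9,2.6],[0,0,0]],[0,[36.3,-15.9,2.6],[0,0,0]],[0,[36.3,-15.9,2.6],[0,0,0]],[0,[0,0,0],[0,0,0]],[0,[0,0,0],[0,0,0]]])

```text
time_s: 27.6
ee_pos: [0.5029, 0.2415, 0.1466]
eef_rot: [3.142, 0.0, 1.516]
force: [-0.7, 0.0, 0.7]
grip_width: 0.0943
grip_force: 0.0
```

```bash
python3 b.py p8 wrist,top weight1 ; python3 m.py .505,.2425,.047 1.5154
```

```text
{'time_s': 27.6, 'qpos': [0.3821, 0.3918, 1.5863, -0.0002, 1.1635, 0.4371], 'ee_pos': [0.5029, 0.2415, 0.1466], 'eef_rot': [3.1415, 0.0002, 1.5159], 'force': [-0.7347, 0.0104, 0.7295], 'grip_width': 0.0943, 'grip_force': 0.0}
wrist [0.50713414 0.32003272 0.3065929 ]
weight1 [([0.4093, 0.0483, 0.0026], 0.97), ([0.746, 0.303, -0.0018], 0.82), ([0.3717, 0.2191, -0.0017], 0.76), ([0.5003, 0.2428, 0.0], 0.73)]
top [0.37561086 0.0067345  1.684339  ]
weight1 [([0.7511, 0.3106, 0.0003], 0.7), ([0.6104, -0.0554, 0.0169], 0.56), ([0.4143, 0.0462, 0.0004], 0.53), ([0.6193, 0.0104, 0.0137], 0.41)]
[0.50310464 0.24115881 0.14651447] [3.14155721e+00 5.40086270e-05 1.51461476e+00] (array([ 1.5,  1.8, 99.5]), array([ 0.   ,  0.   , -0.001]))
```

View pics/p8_wrist.png

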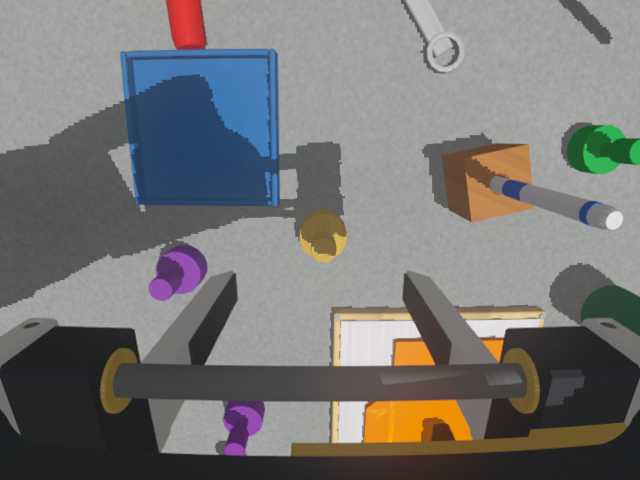

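The brass weight is centred between the fingers at (323,236). The block and scriber at (490,180) are clear of them.

carry_out(commands=[[0,[0.5,0.7,35],[0,0,0]],[0,[0,0,35],[0,0,0]],[0,[0,0,20],[0,0,0]],[0.5,[0,0,10],[0,0,0]],[0.9,[0,0,0],[0,0,0]],[1,[0,0,0],[0,0,0]],[1,[0,0,0],[0,0,0]],[1,[0,0,0],[0,0,0]],[1,[0,0,0],[0,0,0]],[1,[0,0,0],[0,0,0]]])

```text
time_s: 29.05
ee_pos: [0.5035, 0.2425, 0.0465]
eef_rot: [3.142, -0.0, 1.516]
force: [-0.1, -0.5, 0.3]
grip_width: 0.0276
grip_force: 0.0
```

carry_out(commands=[[1,[0,0,0],[0,0,0]],[1,[0,0,0],[0,0,0]],[1,[0,0,0],[0,0,0]],[1,[0,0,-25],[0,0,0]],[1,[0,0,-40],[0,0,0]],[1,[0,0,-40],[0,0,0]],[1,[0,0,0],[0,0,0]]])

```text
time_s: 29.92
ee_pos: [0.5043, 0.2428, 0.1539]
eef_rot: [3.138, -0.002, 1.516]
force: [0.0, 0.2, -3.2]
grip_width: 0.0193
grip_force: 30.0
```

```bash
python3 tf.py 0 65 .067
```

```text
[0.62109916 0.07510028] (array([-161.2,  125.5,   87. ]), array([ 0.004, -0.002,  0.   ]))
```

carry_out(commands=[[1,[-32.2,25.1,0],[0,0,0]],[1,[-32.2,25.1,0],[0,0,0]],[1,[-32.2,25.1,0],[0,0,0]],[1,[-32.2,25.1,0],[0,0,0]],[1,[-32.2,25.1,0],[0,0,0]],[1,[0,0,30],[0,0,0]],[1,[0,0,30],[0,0,0]],[1,[0,0,16],[0,0,0]],[1,[0,0,6],[0,0,0]],[1,[0,0,0],[0,0,0]]])

```text
time_s: 31.18
ee_pos: [0.62, 0.0749, 0.0696]
eef_rot: [3.141, -0.0, 1.516]
force: [0.3, -0.1, -3.0]
grip_width: 0.0192
grip_force: 30.0
```

carry_out(commands=[[1,[0,0,2],[0,0,0]],[1,[0,0,1.5],[0,0,0]],[1,[0,0,0.6],[0,0,0]],[1,[0,0,0],[0,0,0]]])

```text
time_s: 31.68
ee_pos: [0.6204, 0.0748, 0.0663]
eef_rot: [3.14, -0.0, 1.516]
force: [-0.4, 0.5, 6.1]
grip_width: 0.0192
grip_force: 30.0
```

carry_out(commands=[[0.7,[0,0,0],[0,0,0]],[0.5,[0,0,0],[0,0,0]],[0.3,[0,0,0],[0,0,0]],[0,[0,0,0],[0,0,0]],[0,[0,0,0],[0,0,0]],[0,[0,0,0],[0,0,0]],[0,[0,0,-20],[0,0,0]],[0,[0,0,-50],[0,0,0]],[0,[0,0,-60],[0,0,0]],[0,[0,0,0],[0,0,0]]])

```text
time_s: 32.92
ee_pos: [0.6217, 0.0749, 0.2021]
eef_rot: [3.132, -0.001, 1.516]
force: [-0.6, -0.2, -0.8]
grip_width: 0.0943
grip_force: 0.0
```

```bash
python3 b.py p9 wrist,scene,top scriber scriber_top holder_hole hole_big pin_big hole_slot weight1; python3 m.py .59,.283,.20 1.5154
```

```text
{'time_s': 32.925, 'qpos': [0.0615, 0.4819, 1.3219, 0.0, 1.3279, 0.1165], 'ee_pos': [0.6217, 0.0749, 0.2021], 'eef_rot': [3.1317, -0.0012, 1.5158], 'force': [-0.582, -0.1564, -0.7619], 'grip_width': 0.0943, 'grip_force': 0.0}
wrist [0.62432921 0.1533495  0.36226235]
scriber [([0.6142, -0.0556, 0.0174], 0.17)]
scriber_top [([0.5542, -0.0964, 0.0155], 0.3)]
holder_hole []
hole_big [([0.6248, 0.1119, 0.0147], 0.86)]
pin_big [([0.6235, 0.1069, 0.0128], 0.65)]
hole_slot []
weight1 [([0.6114, -0.0547, 0.0158], 0.87), ([0.4104, 0.0457, 0.0052], 0.83), ([0.6195, 0.0768, 0.021], 0.77), ([0.3715, 0.2175, -0.0016], 0.7)]
scene [0.9737997  0.72589073 0.9635083 ]
scriber [([0.7195, -0.3635, -0.0015], 0.66), ([0.6412, 0.2838, 0.0057], 0.5), ([0.8049, -0.0658, -0.0006], 0.23)]
scriber_top [([0.6201, 0.1118, 0.0128], 0.59), ([0.6415, 0.2769, 0.1607], 0.54), ([0.6196, 0.0728, 0.0223], 0.27)]
holder_hole [([0.6419, 0.2828, 0.0501], 0.74)]
hole_big [([0.6255, 0.112, 0.013], 0.82)]
pin_big [([0.6209, 0.1144, 0.0139], 0.68), ([0.7188, -0.363, -0.0004], 0.43)]
hole_slot [([0.6157, -0.0892, 0.0132], 0.58),
[... 175 characters left out ...]
72), ([0.6108, -0.0581, 0.0192], 0.68), ([0.3757, 0.2126, 0.0005], 0.48)]
top [0.37561086 0.0067345  1.684339  ]
scriber []
scriber_top [([0.7912, 0.1431, -0.0002], 0.66), ([0.6428, 0.2802, 0.1557], 0.63)]
holder_hole [([0.6414, 0.2821, 0.0506], 0.8), ([0.6131, -0.0901, 0.0159], 0.42), ([0.3903, -0.024, -0.0001], 0.4)]
hole_big []
pin_big [([0.6256, 0.1142, 0.0113], 0.79), ([0.8037, -0.0646, -0.0012], 0.3)]
hole_slot [([0.6088, -0.0938, 0.0165], 0.67)]
weight1 [([0.7532, 0.3103, 0.0013], 0.64), ([0.3732, 0.212, 0.0039], 0.5), ([0.6114, -0.0552, 0.0153], 0.44)]
[0.61992744 0.07477633 0.19538072] [3.14151477e+00 1.65488743e-05 1.51581474e+00] (array([206.3, -41.3,  -4.6]), array([0., 0., 0.]))
```

View pics/p9_wrist.png

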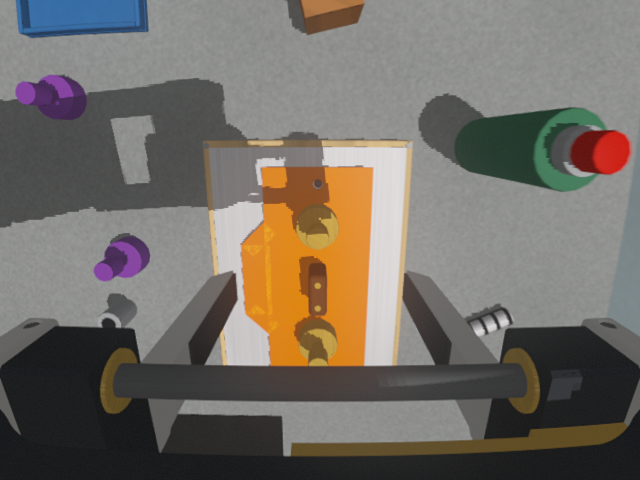

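Both brass weights stand on the plate at (317,228) and (318,342), with the pin inside its hole at (318,184). Next is the scriber.

carry_out(commands=[[0,[0,0,-40],[0,0,0]],[0,[41.3,2,0],[0,0,0]],[0,[41.3,2,0],[0,0,0]],[0,[41.3,2,0],[0,0,0]],[0,[41.3,2,0],[0,0,0]],[0,[41.3,2,0],[0,0,0]],[0,[0,0,0],[0,0,0]],[0,[0,0,0],[0,0,0]]])

```text
time_s: 35.12
ee_pos: [0.6413, 0.28, 0.2351]
eef_rot: [-3.141, 0.0, 1.516]
force: [-0.2, -0.7, 0.9]
grip_width: 0.0938
grip_force: 0.0
```

```bash
python3 b.py p10 wrist scriber scriber_top holder_hole; python3 m.py .6415,.281,.113 1.5154
```

```text
{'time_s': 35.125, 'qpos': [0.3594, 0.6462, 0.9964, -0.0002, 1.4994, 0.4145], 'ee_pos': [0.6413, 0.28, 0.2351], 'eef_rot': [-3.1413, 0.0004, 1.5157], 'force': [-0.1765, -0.6922, 0.8614], 'grip_width': 0.0938, 'grip_force': 0.0}
wrist [0.64557224 0.35853017 0.39518497]
scriber [([0.6449, 0.2846, 0.0056], 0.97)]
scriber_top [([0.6439, 0.2785, 0.1553], 0.77)]
holder_hole [([0.6434, 0.2886, 0.0552], 0.85)]
[0.64144605 0.27947364 0.23563   ] [ 3.14134482e+00 -6.88075498e-05  1.51463324e+00] (array([ 1.500e+00, -1.000e-01,  1.226e+02]), array([ 0.   , -0.   , -0.001]))
```

View pics/p10_wrist.png

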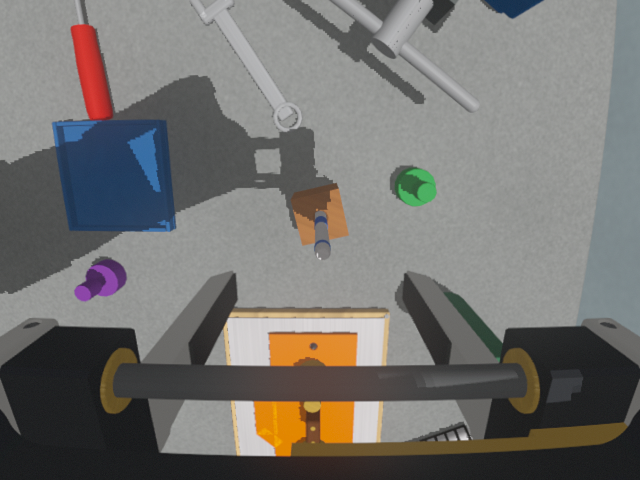

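The scriber's blunt end is at (323,254) and it enters the block at about (320,213).

```bash
python3 - <<'E'
from h import *
c=ctrl.camera('wrist')
print(unproj(c,[[322.5,253]],.158),unproj(c,[[319.5,214]],.05))
E
```

```text
[[0.64364647 0.27894919 0.158     ]] [[0.64185989 0.28516999 0.05      ]]
```

carry_out(commands=[[0,[1.9,1,30],[0,0,0]],[0,[0,0,30],[0,0,0]],[0,[0,0,30],[0,0,0]],[0,[0,0,22],[0,0,0]],[0.5,[0,0,10],[0,0,0]],[0.8,[0,0,0],[0,0,0]],[0.85,[0,0,0],[0,0,0]],[0.85,[0,0,0],[0,0,0]],[0.85,[0,0,0],[0,0,0]],[0.85,[0,0,0],[0,0,0]]], squeeze=15)

```text
time_s: 36.62
ee_pos: [0.6424, 0.2823, 0.1135]
eef_rot: [3.141, -0.0, 1.516]
force: [0.3, 0.3, -0.2]
grip_width: 0.0375
grip_force: 0.0
```

```bash
python3 m.py .6425,.2815,.113 1.5154
```

```text
[0.64238872 0.28227673 0.1135369 ] [ 3.14138768e+00 -5.89605156e-05  1.51583401e+00] (array([-0.8,  0.2,  0.5]), array([ 0., -0.,  0.]))
```

Close firmly, then lift out.

carry_out(commands=[[0.9,[0,0,0],[0,0,0]],[1,[0,0,0],[0,0,0]],[1,[0,0,0],[0,0,0]],[1,[0,0,0],[0,0,0]],[1,[0,0,0],[0,0,0]],[1,[0,0,0],[0,0,0]],[1,[0,0,0],[0,0,0]],[1,[0,0,0],[0,0,0]]], squeeze=25)

```text
time_s: 37.62
ee_pos: [0.6423, 0.2823, 0.1134]
eef_rot: [-3.142, -0.0, 1.516]
force: [-0.9, 1.3, 1.6]
grip_width: 0.0115
grip_force: 25.0
```

carry_out(commands=[[1,[0,0,-12],[0,0,0]],[1,[0,0,-20],[0,0,0]],[1,[0,0,-20],[0,0,0]],[1,[0,0,-20],[0,0,0]],[1,[0,0,-10],[0,0,0]],[1,[0,0,0],[0,0,0]],[1,[0,0,0],[0,0,0]]])

```text
time_s: 38.5
ee_pos: [0.6421, 0.2821, 0.1946]
eef_rot: [-3.141, 0.0, 1.516]
force: [-0.7, 0.6, -0.9]
grip_width: 0.0116
grip_force: 25.0
```

```bash
python3 b.py p11 wrist,scene scriber scriber_top
```

```text
{'time_s': 38.5, 'qpos': [0.3618, 0.6723, 1.047, -0.0, 1.4234, 0.4169], 'ee_pos': [0.6421, 0.2821, 0.1946], 'eef_rot': [-3.1406, 0.0005, 1.5157], 'force': [-0.7311, 0.5681, -0.8863], 'grip_width': 0.0116, 'grip_force': 24.9989}
wrist [0.64657677 0.36074765 0.35457366]
scriber [([0.6427, 0.2861, 0.089], 0.66)]
scriber_top [([0.6447, 0.2793, 0.2357], 0.8)]
scene [0.9737997  0.72589073 0.9635083 ]
scriber [([0.6409, 0.2847, 0.0869], 0.68)]
scriber_top [([0.6409, 0.2775, 0.2414], 0.68)]
```

View pics/p11_wrist.png

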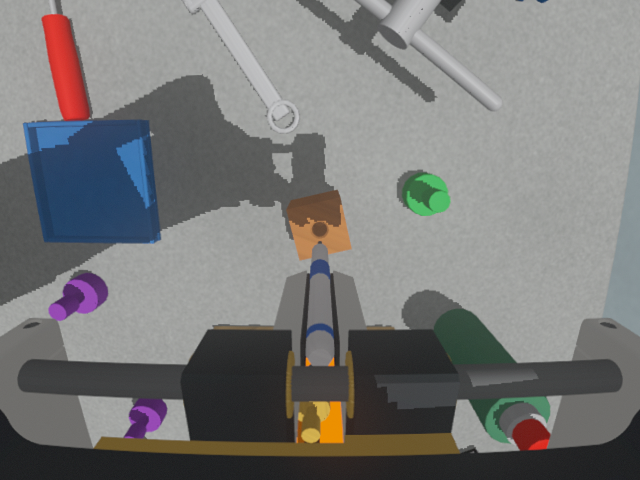

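The wrist picture shows the needle point near (320,242), just short of the hole mouth at (319,229).

```bash
python3 - <<'E'
from h import *
c=ctrl.camera('wrist'); i=c['img'][215:290,290:350]
cv2.imwrite('pics/tip.png',cv2.resize(i,None,fx=8,fy=8,interpolation=0))
print(unproj(c,[[319,229.5]],.05), [unproj(c,[[320,v]],.0893).round(4) for v in (238,240,242,244)])
E
```

```text
[[0.64178266 0.28208129 0.05      ]] [array([[0.6428, 0.2852, 0.0893]]), array([[0.6427, 0.2835, 0.0893]]), array([[0.6426, 0.2818, 0.0893]]), array([[0.6425, 0.2801, 0.0893]])]
```

View pics/tip.png

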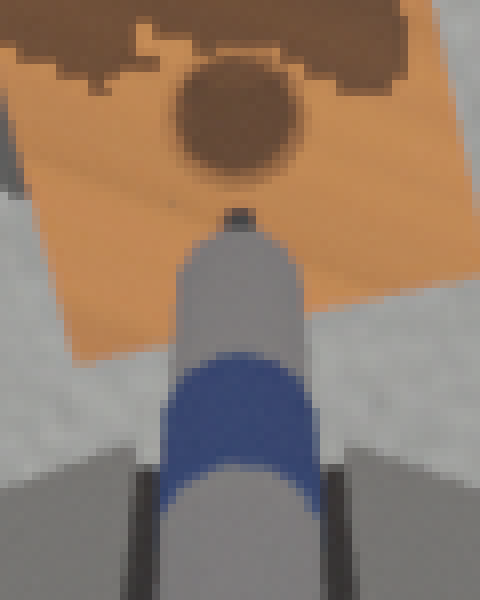

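The crop shows the needle end at about (319.6,241) and the hole mouth at (319,229). The point is therefore almost directly under the TCP.

```bash
sed -i 's/O=np.array.*/O=np.array([.6175,.0100])/' tf.py; python3 tf.py -58.5 111 .135
```

```text
[0.565236   0.12406895] (array([-162.2,  -68.2,   60.1]), array([-0.,  0.,  0.]))
```

carry_out(commands=[[1,[-32.4,-13.6,0],[0,0,0]],[1,[-32.4,-13.6,0],[0,0,0]],[1,[-32.4,-13.6,0],[0,0,0]],[1,[-32.4,-13.6,0],[0,0,0]],[1,[-32.4,-13.6,0],[0,0,0]],[1,[0,0,20],[0,0,0]],[1,[0,0,20],[0,0,0]],[1,[0,0,16],[0,0,0]],[1,[0,0,0],[0,0,0]],[1,[0,0,0],[0,0,0]]])

```text
time_s: 40.1
ee_pos: [0.5659, 0.1244, 0.14]
eef_rot: [3.141, -0.0, 1.516]
force: [-0.2, -0.2, -0.3]
grip_width: 0.0113
grip_force: 25.0
```

```bash
python3 tf.py -58.5 111 .125; python3 - <<'E'
from h import *
c=snap('wrist'); 
from tf import T
o=ctrl.get_obs(); p=o['ee_pos']
print('tip px',proj(c,[[p[0],p[1],p[2]-.1054]]))
print('edge corner top(-55,120)',proj(c,[[*T(-55,120),.020]]),'hole',proj(c,[[*T(0,103),.02]]),'(-55,90)',proj(c,[[*T(-55,90),.020]]))
w=c['img'][150:300,290:440]; cv2.imwrite('pics/tip2.png',cv2.resize(w,None,fx=4,fy=4,interpolation=0))
E
```

```text
[0.565236   0.12406895] (array([-0.3, -0.6, 15. ]), array([ 0.001, -0.   ,  0.001]))
tip px [[319.41020386 241.70553942]]
edge corner top(-55,120) [[322.78354575 226.79627972]] hole [[387.16861453 246.20255194]] (-55,90) [[322.66235657 260.61071398]]
```

View pics/tip2.png

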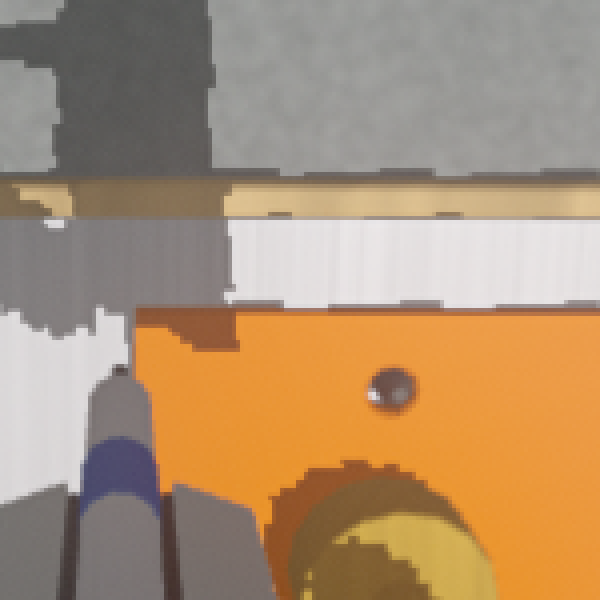

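The crop shows the template corner at (323,227) and the hole at (388,247), both within 1 px of prediction. The needle is at (320,242), just outside the edge. I'll lower it now.

carry_out(commands=[[1,[-0.3,-0.6,8],[0,0,0]],[1,[0,0,6],[0,0,0]],[1,[0,0,2],[0,0,0]],[1,[0,0,1],[0,0,0]],[1,[0,0,1],[0,0,0]],[1,[0,0,0],[0,0,0]]])

```text
time_s: 40.9
ee_pos: [0.565, 0.124, 0.1214]
eef_rot: [3.142, 0.0, 1.516]
force: [0.9, -0.0, -0.6]
grip_width: 0.0112
grip_force: 25.0
```

```bash
python3 tf.py -58.5 111 .1194
```

```text
[0.565236   0.12406895] (array([0.1, 0.3, 2. ]), array([0., 0., 0.]))
```

carry_out(commands=[[1,[0,0,1],[0,0,0]],[1,[0,0,0.5],[0,0,0]],[1,[0,0,0],[0,0,0]]])

```text
time_s: 41.28
ee_pos: [0.5649, 0.124, 0.1198]
eef_rot: [-3.142, 0.0, 1.516]
force: [0.0, -0.1, -1.3]
grip_width: 0.0113
grip_force: 25.0
```

carry_out(commands=[[1,[0,0,0.5],[0,0,0]],[1,[0,0,0],[0,0,0]]])

```text
time_s: 41.52
ee_pos: [0.565, 0.124, 0.1194]
eef_rot: [3.141, -0.0, 1.516]
force: [0.1, -0.1, -0.8]
grip_width: 0.0114
grip_force: 25.0
```

carry_out(commands=[[1,[0,0,0.4],[0,0,0]],[1,[0,0,0],[0,0,0]]])

```text
time_s: 41.78
ee_pos: [0.565, 0.124, 0.1191]
eef_rot: [3.141, -0.0, 1.516]
force: [0.0, 0.1, 1.9]
grip_width: 0.0115
grip_force: 25.0
```

carry_out(commands=[[1,[0,0,0.4],[0,0,0]],[1,[0,0,0],[0,0,0]]])

```text
time_s: 42.02
ee_pos: [0.5651, 0.124, 0.1188]
eef_rot: [3.141, -0.0, 1.516]
force: [-0.1, -0.2, 2.9]
grip_width: 0.0117
grip_force: 25.0
```

The point is on the sheet at about 3 N. Starting the stroke.

carry_out(commands=[[1,[-2,0,0],[0,0,0]],[1,[-2,0,0],[0,0,0]],[1,[-2,0,0],[0,0,0]],[1,[-2,0,0],[0,0,0]],[1,[-2,0,0],[0,0,0]],[1,[-2,0,0],[0,0,0]],[1,[-2,0,0],[0,0,0]],[1,[-2,0,0],[0,0,0]],[1,[-2,0,0],[0,0,0]],[1,[-2,0,0],[0,0,0]]])

```text
time_s: 43.28
ee_pos: [0.5639, 0.1039, 0.1186]
eef_rot: [3.141, -0.0, 1.516]
force: [0.6, 3.7, 5.2]
grip_width: 0.0119
grip_force: 25.0
```

carry_out(commands=[[1,[-2,0,0],[0,0,0]],[1,[-2,0,0],[0,0,0]],[1,[-2,0,0],[0,0,0]],[1,[-2,0,0],[0,0,0]],[1,[-2,0,0],[0,0,0]],[1,[-2,0,0],[0,0,0]],[1,[-2,0,0],[0,0,0]]])

```text
time_s: 44.15
ee_pos: [0.5631, 0.0899, 0.1186]
eef_rot: [3.142, -0.0, 1.516]
force: [0.5, 2.9, 5.2]
grip_width: 0.0117
grip_force: 25.0
```

```bash
python3 tf.py -58.5 67.4 .1188
```

```text
[0.5628218  0.08053584] (array([-9.4,  0.3, -0.2]), array([ 0., -0.,  0.]))
```

```bash
python3 - <<'E'
from h import *
from tf import T
c=snap('wrist'); o=ctrl.get_obs(); p=o['ee_pos']; print(o['force'],o['moment'])
print('tip px',proj(c,[[p[0],p[1],p[2]-.1050]]))
x,y=320,240
w=c['img'][y-30:y+30,x-40:x+40]; cv2.imwrite('pics/tip3.png',cv2.resize(w,None,fx=8,fy=8,interpolation=0))
E
```

```text
[-0.10353847  1.37193161  6.43066782] [ 0.31496518 -0.00416969  0.01178891]
tip px [[319.47455571 242.10818238]]
```

View pics/tip3.png

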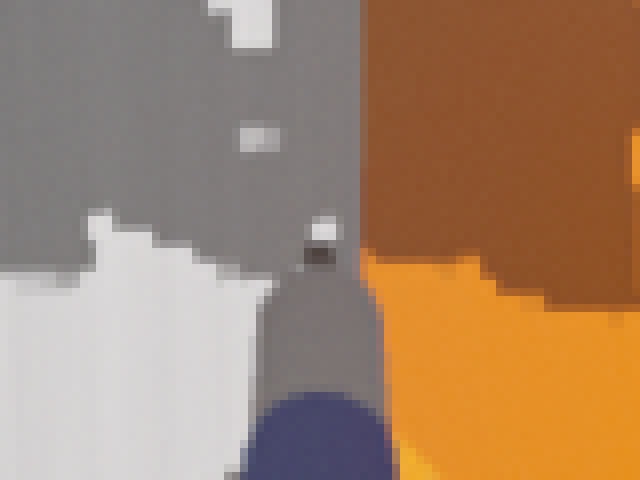

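The needle point is at about (320,240), roughly 4 mm outside the edge, and drag has swung it back about 1.5 mm. I'll ease the pressure a little, grip harder and carry on.

carry_out(commands=[[1,[-2.1,0.1,-0.1],[0,0,0]],[1,[-2.1,0.1,-0.1],[0,0,0]],[1,[-2.1,0.1,0],[0,0,0]],[1,[-2.1,0.1,0],[0,0,0]],[1,[-2.1,0.1,0],[0,0,0]]], squeeze=45)

```text
time_s: 44.82
ee_pos: [0.563, 0.0794, 0.1187]
eef_rot: [-3.142, 0.0, 1.516]
force: [0.1, 2.7, 4.2]
grip_width: 0.0113
grip_force: 45.0
```

carry_out(commands=[[1,[-1.39,-1.39,0],[0,0,0]],[1,[-1.39,-1.39,0],[0,0,0]],[1,[-1.39,-1.39,0],[0,0,0]],[1,[-1.39,-1.39,0],[0,0,0]],[1,[-1.39,-1.39,0],[0,0,0]],[1,[-1.39,-1.39,0],[0,0,0]],[1,[-1.39,-1.39,0],[0,0,0]],[1,[-1.39,-1.39,0],[0,0,0]],[1,[-1.39,-1.39,0],[0,0,0]]])

```text
time_s: 45.95
ee_pos: [0.5497, 0.0676, 0.1188]
eef_rot: [3.142, -0.0, 1.516]
force: [2.2, 1.1, 3.5]
grip_width: 0.0109
grip_force: 45.0
```

```bash
cat > tip.py <<'E'
from h import *
from tf import T,O,a
c=snap('wrist'); o=ctrl.get_obs(); p=o['ee_pos']; print(np.round(o['force'],1),np.round(p,4))
g=cv2.cvtColor(c['img'],cv2.COLOR_BGR2GRAY); w=g[228:252,310:332]
d=np.array(p[:2])-O; print('TCP in template',(np.array([[np.cos(a),np.sin(a)],[-np.sin(a),np.cos(a)]])@d*1000).round(1))
print('tip pred px',proj(c,[[p[0],p[1],.014]]).round(1)); print(w[:,4:18])
E
python3 tip.py
```

```text
[ 0.6 -0.1  5.2] [0.5495 0.0675 0.1187]
TCP in template [-71.1  53.6]
tip pred px [[319.2 242.1]]
[[122 122 122 124 124 124 123 124 122 123 123 123 122 122]
 [121 121 124 124 123 124 123 124 123 122 122 123 121 122]
 [122 121 123 123 124 124 123 123 123 122 125 123 122 122]
 [122 123 123 124 124 122 123 123 122 122 123 121 122 122]
 [122 121 123 124 124 124 123 123 123 123 123 122 121 122]
 [122 121 123 124 123 124 123 125 123 121 125 122 122 123]
 [122 122 123 124 124 124 123 122 122 123 123 122 122 123]
 [122 122 123 122 122 123 123 122 120 122 122 123 122 123]
 [122 122 122 122 124 145 153 152 125 121 123 122 121 122]
 [121 122 123 123 134 196 216 213 145 121 122 122 121 120]
 [122 121 123 122 132 185 213 211 162 150 152 152 149 125]
 [121 121 122 123 125 157 184 192 211 215 215 215 211 144]
 [122 123 123 123 117 109 152 180 212 216 214 214 209 142]
 [121 122 123 124  89  72  83 120 192 197 184 181 163 125]
 [121 120 123 121  82  73  72  83 138 133 129 128 120  99]
 [142 134 133 120  97  96  94  97 121 121 122 116  97  98]
 [193 167 160 124 112 113 114 113 114 117 118 101  98 130]
 [172 127 119 115 115 114 115 115 115 115 113 109 127 153]
 [132 112 113 114 115 115 116 116 115 114 114 115 135 156]
 [110 112 114 114 116 114 116 115 116 116 115 113 121 154]
 [110 114 115 115 116 116 116 116 117 115 115 113 114 137]
 [113 115 115 117 115 117 116 116 116 115 116 114 113 120]
 [114 114 115 116 116 115 116 117 116 117 116 115 111 120]
 [112 115 114 116 117 117 116 116 115 116 114 115 113 121]]
```

carry_out(commands=[[1,[-1.37,-1.38,0],[0,0,0]],[1,[-1.37,-1.38,0],[0,0,0]],[1,[-1.37,-1.38,0],[0,0,0]],[1,[-1.37,-1.38,0],[0,0,0]],[1,[-1.37,-1.38,0],[0,0,0]],[1,[-1.37,-1.38,0],[0,0,0]],[1,[-1.37,-1.38,0],[0,0,0]],[1,[-1.37,-1.38,0],[0,0,0]],[1,[-1.37,-1.38,0],[0,0,0]]])

```text
time_s: 47.12
ee_pos: [0.5366, 0.056, 0.1187]
eef_rot: [-3.142, -0.0, 1.516]
force: [1.9, 1.5, 3.8]
grip_width: 0.0112
grip_force: 45.0
```

carry_out(commands=[[1,[-1.9,0,0],[0,0,0]],[1,[-1.9,0,0],[0,0,0]],[1,[-1.9,0,0],[0,0,0]],[1,[-1.9,0,0],[0,0,0]],[1,[-1.9,0,0],[0,0,0]],[1,[-1.9,0,0],[0,0,0]],[1,[-1.9,0,0],[0,0,0]],[1,[-1.9,0,0],[0,0,0]],[1,[-1.9,0,0],[0,0,0]],[1,[-1.9,0,0],[0,0,0]]])

```text
time_s: 48.38
ee_pos: [0.5357, 0.037, 0.1187]
eef_rot: [-3.142, 0.0, 1.516]
force: [-0.0, 2.9, 4.0]
grip_width: 0.0112
grip_force: 45.0
```

```bash
python3 tip.py | head -4
```

```text
[-0.1  0.2  4.3] [0.5357 0.0368 0.1187]
TCP in template [-83.2  22.2]
tip pred px [[319.5 242.1]]
[[120 122 123 124 123 123 121 122 123 124 102  94  92  95]
```

carry_out(commands=[[1,[-1.93,0,0],[0,0,0]],[1,[-1.93,0,0],[0,0,0]],[1,[-1.93,0,0],[0,0,0]],[1,[-1.93,0,0],[0,0,0]],[1,[-1.93,0,0],[0,0,0]],[1,[-1.93,0,0],[0,0,0]],[1,[-1.93,0,0],[0,0,0]],[1,[-1.93,0,0],[0,0,0]],[1,[-1.93,0,0],[0,0,0]],[1,[-1.93,0,0],[0,0,0]]])

```text
time_s: 49.68
ee_pos: [0.5346, 0.0177, 0.1188]
eef_rot: [-3.142, -0.0, 1.516]
force: [-0.4, 1.8, 3.1]
grip_width: 0.0114
grip_force: 45.0
```

carry_out(commands=[[1,[-1.93,0,0],[0,0,0]],[1,[-1.93,0,0],[0,0,0]],[1,[-1.93,0,0],[0,0,0]],[1,[-1.93,0,0],[0,0,0]],[1,[-1.93,0,0],[0,0,0]],[1,[-1.93,0,0],[0,0,0]],[1,[-1.93,0,0],[0,0,0]],[1,[-1.93,0,0],[0,0,0]],[1,[-1.93,0,0],[0,0,0]],[1,[-1.93,0,0],[0,0,0]]])

```text
time_s: 50.92
ee_pos: [0.5336, -0.0015, 0.1187]
eef_rot: [-3.142, 0.0, 1.516]
force: [-0.1, 2.5, 3.5]
grip_width: 0.0117
grip_force: 45.0
```

carry_out(commands=[[1,[-1.93,0,0],[0,0,0]],[1,[-1.93,0,0],[0,0,0]],[1,[-1.93,0,0],[0,0,0]],[1,[-1.93,0,0],[0,0,0]],[1,[-1.93,0,0],[0,0,0]],[1,[-1.93,0,0],[0,0,0]],[1,[-1.93,0,0],[0,0,0]]])

```text
time_s: 51.8
ee_pos: [0.5328, -0.015, 0.1187]
eef_rot: [3.142, 0.0, 1.516]
force: [0.4, 2.7, 3.9]
grip_width: 0.0114
grip_force: 45.0
```

```bash
python3 tip.py
```

```text
[0.2 1.3 4.3] [ 0.5328 -0.0153  0.1187]
TCP in template [-83.2 -29.9]
tip pred px [[319.5 242.1]]
[[154 156 155 128 123 123 124 122 123 123  97  92  93  94]
 [125 126 126 123 124 123 123 123 123 124  97  92  94  94]
 [120 122 122 124 124 122 124 122 122 124  96  93  93  93]
 [121 123 122 124 123 123 123 123 122 123  97  94  94  94]
 [121 121 123 123 123 124 123 122 122 123  97  91  93  93]
 [122 122 124 123 123 123 123 121 121 123  97  92  93  92]
 [121 122 123 123 123 122 123 122 121 122  97  91  92  93]
 [121 121 123 123 122 123 123 121 120 123  97  91  91  92]
 [121 121 122 124 122 123 122 122 121 121  97  92  93  93]
 [120 121 123 123 122 124 150 151 150 127  95  91  92  92]
 [120 122 121 122 121 138 211 217 213 144  95  90  91  93]
 [121 121 122 123 122 131 197 211 209 142  97  90  92  91]
 [121 121 122 123 115  99 118 132 135 124 112  97  95  96]
 [121 121 123 118  79  69  72  92 117 129 153 120 115 114]
 [119 124 148 127  83  74  72  80 115 129 154 127 124 122]
 [119 134 201 169 115 103 102 101 116 129 156 148 154 154]
 [124 116 129 121 113 114 113 113 113 120 145 153 156 156]
 [142 113 109 112 113 113 114 112 113 112 118 136 153 155]
 [123 112 113 113 113 113 115 114 115 113 111 116 136 154]
 [109 111 112 114 114 114 114 115 114 115 113 112 120 151]
 [111 113 113 114 114 115 115 114 114 113 114 112 113 136]
 [111 112 114 114 114 113 116 113 115 114 114 113 112 128]
 [112 113 114 114 114 114 114 114 114 113 114 113 111 127]
 [112 114 113 115 115 115 115 116 115 115 114 114 112 120]]
```

carry_out(commands=[[1,[-1.97,0,0],[0,0,0]],[1,[-1.97,0,0],[0,0,0]],[1,[-1.97,0,0],[0,0,0]],[1,[-1.97,0,0],[0,0,0]],[1,[-1.97,0,0],[0,0,0]],[1,[-1.97,0,0],[0,0,0]]])

```text
time_s: 52.6
ee_pos: [0.5322, -0.0268, 0.1187]
eef_rot: [-3.142, -0.0, 1.516]
force: [0.4, 2.6, 4.3]
grip_width: 0.0113
grip_force: 45.0
```

carry_out(commands=[[1,[-1.39,1.39,0],[0,0,0]],[1,[-1.39,1.39,0],[0,0,0]],[1,[-1.39,1.39,0],[0,0,0]],[1,[-1.39,1.39,0],[0,0,0]],[1,[-1.39,1.39,0],[0,0,0]],[1,[-1.39,1.39,0],[0,0,0]],[1,[-1.39,1.39,0],[0,0,0]],[1,[-1.39,1.39,0],[0,0,0]],[1,[-1.39,1.39,0],[0,0,0]]])

```text
time_s: 53.72
ee_pos: [0.5441, -0.04, 0.1187]
eef_rot: [3.142, 0.0, 1.516]
force: [-1.8, 1.4, 3.5]
grip_width: 0.0114
grip_force: 45.0
```

```bash
python3 tip.py | tail -16
```

```text
[121 120 107  94  92  92  92  91  92  92  93  92  93  91]
 [120 120 118 106  95  92  93  93  93  91  93  92  92  91]
 [120 121 120 119 107  97  92  92  91  92  93  91  92  92]
 [121 118 120 122 120 107  93  93 100 110 111  93  92  92]
 [120 118 118 119 114  97  91  96 127 154 154 104  90  92]
 [120 119 119 106  78  70  72  88 125 155 155 118 110 109]
 [120 119 117  98  77  72  75 115 178 170 157 154 155 153]
 [146 131 119 106 102  95  93 111 180 184 163 157 156 155]
 [198 165 121 112 114 113 113 112 124 143 159 155 156 155]
 [135 119 113 114 115 113 114 113 112 114 120 137 162 156]
 [115 111 112 114 114 114 115 115 114 112 111 125 179 168]
 [111 112 114 114 114 114 115 116 115 113 112 118 163 184]
 [111 113 114 114 116 114 115 115 114 115 113 112 123 174]
 [113 113 114 115 115 116 115 116 115 115 114 112 116 166]
 [112 115 115 115 115 114 114 115 115 116 113 113 112 149]
 [114 114 115 115 115 114 115 114 115 115 114 113 113 146]]
```

carry_out(commands=[[1,[-1.4,1.34,0],[0,0,0]],[1,[-1.4,1.34,0],[0,0,0]],[1,[-1.4,1.34,0],[0,0,0]],[1,[-1.4,1.34,0],[0,0,0]],[1,[-1.4,1.34,0],[0,0,0]],[1,[-1.4,1.34,0],[0,0,0]],[1,[-1.4,1.34,0],[0,0,0]],[1,[-1.4,1.34,0],[0,0,0]],[1,[-1.4,1.34,0],[0,0,0]]])

```text
time_s: 54.9
ee_pos: [0.5554, -0.0532, 0.1188]
eef_rot: [3.142, 0.0, 1.516]
force: [-1.8, 2.0, 3.8]
grip_width: 0.0114
grip_force: 45.0
```

carry_out(commands=[[1,[-1.98,0,0],[0,0,0]],[1,[-1.98,0,0],[0,0,0]],[1,[-1.98,0,0],[0,0,0]],[1,[-1.98,0,0],[0,0,0]],[1,[-1.98,0,0],[0,0,0]],[1,[-1.98,0,0],[0,0,0]],[1,[-1.98,0,0],[0,0,0]],[1,[-1.98,0,0],[0,0,0]],[1,[-1.98,0,0],[0,0,0]],[1,[-1.98,0,0],[0,0,0]]])

```text
time_s: 56.15
ee_pos: [0.5542, -0.073, 0.1188]
eef_rot: [-3.142, -0.0, 1.516]
force: [0.1, 2.7, 4.2]
grip_width: 0.0115
grip_force: 45.0
```

```bash
python3 tip.py
```

```text
[-1.5 -0.2  4.1] [ 0.5542 -0.0733  0.1188]
TCP in template [-58.5 -86.7]
tip pred px [[319.5 242.2]]
[[120 118 118 121 121 120 120 121 121 121 107  93  92  91]
 [118 121 119 122 121 120 118 121 120 121 108  95  93  92]
 [119 118 118 120 121 120 119 119 122 121 108  93  92  92]
 [120 118 118 122 121 121 119 120 122 121 107  94  93  93]
 [119 118 118 121 121 120 120 121 120 121 109  94  91  91]
 [119 118 118 121 121 119 120 121 122 121 109  93  92  93]
 [118 119 118 122 121 121 119 120 121 121 108  94  91  93]
 [120 119 119 121 121 118 120 122 121 121 109  94  93  92]
 [118 118 118 120 121 121 141 144 122 120 107  93  92  93]
 [119 119 119 121 119 132 196 201 140 119  99  92  93  92]
 [118 119 119 119 121 135 210 215 143 120  99  93  92  92]
 [119 119 119 120 120 130 207 214 149 121 100  92  93  91]
 [117 119 119 122 115 107 178 206 178 129 102  97  96  94]
 [120 119 119 118  82  69  93 157 208 144 113 112 113  96]
 [117 119 119 109  80  75  72 112 207 143 124 124 123 112]
 [118 120 118 117 104 103 100 111 182 134 134 150 153 152]
 [126 116 112 112 113 114 112 113 123 117 135 153 155 155]
 [148 116 112 114 114 113 114 112 111 112 115 134 151 153]
 [123 111 114 114 114 114 114 115 114 114 113 116 134 153]
 [110 112 114 114 113 114 114 115 115 113 112 112 119 150]
 [110 113 114 114 114 114 114 115 114 114 114 112 113 136]
 [112 114 114 115 115 115 115 114 115 114 113 114 112 126]
 [114 114 115 114 114 114 114 114 116 115 115 112 112 126]
 [114 114 115 114 113 115 114 115 115 116 114 113 113 119]]
```

carry_out(commands=[[1,[-1.95,0,0],[0,0,0]],[1,[-1.95,0,0],[0,0,0]],[1,[-1.95,0,0],[0,0,0]],[1,[-1.95,0,0],[0,0,0]],[1,[-1.95,0,0],[0,0,0]],[1,[-1.95,0,0],[0,0,0]],[1,[-1.95,0,0],[0,0,0]],[1,[-1.95,0,0],[0,0,0]],[1,[-1.95,0,0],[0,0,0]],[1,[-1.95,0,0],[0,0,0]]])

```text
time_s: 57.45
ee_pos: [0.5532, -0.0925, 0.1187]
eef_rot: [-3.142, -0.0, 1.516]
force: [0.1, 2.5, 3.7]
grip_width: 0.0112
grip_force: 45.0
```

carry_out(commands=[[1,[-1.95,0,0],[0,0,0]],[1,[-1.95,0,0],[0,0,0]],[1,[0,0,0],[0,0,0]],[1,[0,0,0],[0,0,0]],[1,[-0.5,0,0],[0,0,0]],[1,[0,0,0],[0,0,0]]])

```text
time_s: 58.2
ee_pos: [0.5529, -0.0968, 0.1188]
eef_rot: [3.142, 0.0, 1.516]
force: [0.1, 0.1, 4.6]
grip_width: 0.0117
grip_force: 45.0
```

```bash
python3 tip.py | head -3
```

```text
[-0.2 -0.3  3.8] [ 0.5529 -0.0968  0.1187]
TCP in template [ -58.6 -110.2]
tip pred px [[319.5 241.8]]
```

carry_out(commands=[[1,[0,0,-10],[0,0,0]],[1,[0,0,-20],[0,0,0]],[1,[0,0,-30],[0,0,0]],[1,[0,0,-30],[0,0,0]],[1,[0,0,-6],[0,0,0]]])

```text
time_s: 58.88
ee_pos: [0.5534, -0.0968, 0.2166]
eef_rot: [3.139, 0.001, 1.516]
force: [-0.6, -0.2, -0.6]
grip_width: 0.0115
grip_force: 45.0
```

carry_out(commands=[[1,[42.6,7.6,0],[0,0,0]],[1,[42.6,7.6,0],[0,0,0]],[1,[42.6,7.6,0],[0,0,0]],[1,[42.6,7.6,0],[0,0,0]],[1,[42.6,7.6,0],[0,0,0]],[1,[42.6,7.6,0],[0,0,0]],[1,[42.6,7.6,0],[0,0,0]],[1,[42.6,7.6,0],[0,0,0]],[1,[42.6,7.6,0],[0,0,0]]])

```text
time_s: 60.0
ee_pos: [0.6421, 0.2836, 0.2132]
eef_rot: [-3.14, 0.001, 1.516]
force: [-0.9, -0.9, -0.6]
grip_width: 0.0116
grip_force: 45.0
```

carry_out(commands=[[1,[0,0,19],[0,0,0]],[1,[0,0,19],[0,0,0]],[1,[0,0,0],[0,0,0]],[1,[0,0,0],[0,0,0]]])

```text
time_s: 60.5
ee_pos: [0.6426, 0.2815, 0.1773]
eef_rot: [3.141, -0.0, 1.515]
force: [-0.2, -0.0, -0.4]
grip_width: 0.0115
grip_force: 45.0
```

```bash
python3 m.py .6418,.2822,.165 1.5157; python3 - <<'E'
from h import *
c=snap('wrist'); o=ctrl.get_obs(); p=o['ee_pos']
print(p,'mouth px pred',proj(c,[[.6418,.2822,.05]]),'tip pred',proj(c,[[p[0],p[1],p[2]-.105]]))
cv2.imwrite('pics/tip4.png',cv2.resize(c['img'][205:280,280:360],None,fx=7,fy=7,interpolation=0))
E
```

```text
[0.64257138 0.28149534 0.17733556] [ 3.14104181e+00 -1.62796665e-04  1.51478332e+00] (array([ 0.7, -0.8, 12.3]), array([ 0.001, -0.   , -0.001]))
[0.64266471 0.28169362 0.17772888] mouth px pred [[318.47126829 233.73751976]] tip pred [[319.52287617 241.71743233]]
```

View pics/tip4.png

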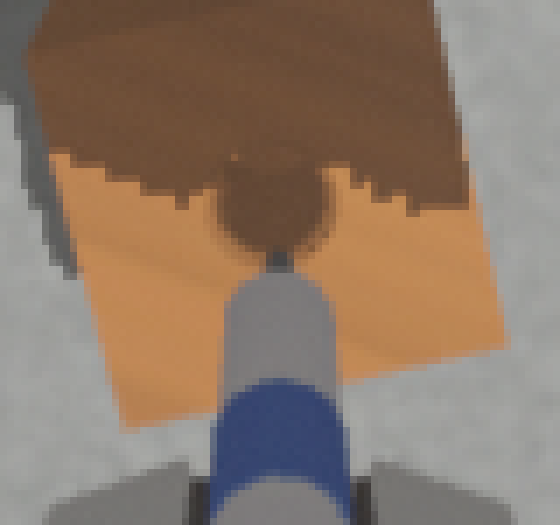

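The hole mouth is at (318.6,233.5) and the needle at (319.5,240.2), so a correction of about (+0.6, −0.8) mm is needed before lowering.

carry_out(commands=[[1,[0.5,-0.8,8],[0,0,0]],[1,[0,0,8],[0,0,0]],[1,[0,0,6],[0,0,0]],[1,[0,0,5],[0,0,0]],[1,[0,0,5],[0,0,0]],[1,[0,0,0],[0,0,0]]])

```text
time_s: 61.3
ee_pos: [0.6414, 0.2828, 0.1443]
eef_rot: [-3.141, 0.0, 1.516]
force: [-0.6, -0.8, -0.7]
grip_width: 0.0114
grip_force: 45.0
```

```bash
python3 m.py .6416,.282,.115 1.5157
```

```text
[0.64139123 0.28279491 0.14426645] [-3.14095758e+00  2.58131236e-04  1.51583433e+00] (array([-0.8,  0.3, 29.3]), array([-0.001,  0.   ,  0.   ]))
```

carry_out(commands=[[1,[-0.4,0.2,5],[0,0,0]],[1,[0,0,5],[0,0,0]],[1,[0,0,5],[0,0,0]],[1,[0,0,5],[0,0,0]],[1,[0,0,0],[0,0,0]]])

```text
time_s: 61.92
ee_pos: [0.6415, 0.2824, 0.1242]
eef_rot: [-3.141, 0.0, 1.516]
force: [0.4, -1.2, -0.9]
grip_width: 0.0112
grip_force: 45.0
```

carry_out(commands=[[1,[0,0,4],[0,0,0]],[1,[0,0,3],[0,0,0]],[1,[0,0,1],[0,0,0]],[1,[0,0,0],[0,0,0]]])

```text
time_s: 62.42
ee_pos: [0.6417, 0.2824, 0.1167]
eef_rot: [-3.142, 0.0, 1.516]
force: [0.9, 0.2, -0.5]
grip_width: 0.0113
grip_force: 45.0
```

carry_out(commands=[[1,[0,0,1.5],[0,0,0]],[1,[0,0,0],[0,0,0]],[0.8,[0,0,0],[0,0,0]],[0.6,[0,0,0],[0,0,0]],[0.3,[0,0,0],[0,0,0]],[0,[0,0,0],[0,0,0]],[0,[0,0,0],[0,0,0]],[0,[0,0,-40],[0,0,0]],[0,[0,0,-45],[0,0,0]],[0,[0,0,-35],[0,0,0]]])

```text
time_s: 63.68
ee_pos: [0.6418, 0.2825, 0.2374]
eef_rot: [3.14, -0.001, 1.516]
force: [-0.3, 0.3, -0.2]
grip_width: 0.0852
grip_force: 0.0
```

```bash
python3 b.py p12 scene,top scriber scriber_top holder_hole weight1 tray; python3 w.py scene .05 | awk '$3>150||1' | head -20;  python3 tf.py 0 65 .15; python3 tf.py 0 -65 .15
```

```text
{'time_s': 63.675, 'qpos': [0.3624, 0.648, 0.9885, 0.0, 1.5037, 0.4174], 'ee_pos': [0.6418, 0.2825, 0.2374], 'eef_rot': [3.1402, -0.0006, 1.5159], 'force': [-0.3216, 0.2615, -0.1958], 'grip_width': 0.0852, 'grip_force': 0.0}
scene [0.9737997  0.72589073 0.9635083 ]
scriber [([0.6419, 0.2813, 0.0067], 0.75), ([0.6231, 0.114, 0.0145], 0.26)]
scriber_top [([0.6397, 0.2777, 0.1592], 0.65)]
holder_hole [([0.6422, 0.2835, 0.0501], 0.88)]
weight1 [([0.612, -0.059, 0.0208], 0.8), ([0.3753, 0.2126, -0.0005], 0.66), ([0.6223, 0.0748, 0.0196], 0.64), ([0.7465, 0.3055, -0.0], 0.6), ([0.6113, -0.0908, 0.0135], 0.43)]
tray [([0.4066, 0.3356, -0.0003], 0.75)]
top [0.37561086 0.0067345  1.684339  ]
scriber [([0.6077, -0.094, 0.0151], 0.28)]
scriber_top [([0.6403, 0.2795, 0.0478], 0.42)]
holder_hole [([0.6419, 0.2821, 0.0466], 0.43), ([0.633, -0.4865, -0.0006], 0.41)]
weight1 [([0.6112, -0.0537, 0.019], 0.61), ([0.6238, 0.0716, 0.0189], 0.55), ([0.4141, 0.0447, -0.001], 0.5), ([0.7519, 0.3066, 0.0007], 0.41)]
tray [([0.8018, -0.0636, -0.0012], 0.64)]
[294 120  37  22 328] [312.1 130.4] [[ 0.238 -0.615  0.05 ]]
[252 124   6   6  26] [254.3 126.7] [[ 0.423 -0.751  0.05 ]]
[    3   135   125   156 12141] [ 59.8 214.3] [[ 1.164 -0.569  0.05 ]]
[284 248  17  20 226] [291.2 258.6] [[ 0.619 -0.048  0.05 ]]
[303 280  14  21 160] [308.9 292.5] [[0.634 0.083 0.05 ]]
[632 302   8  15  69] [636.7 309.6] [[-0.072  0.545  0.05 ]]
[ 572  345   68   57 2324] [606.1 371.4] [[0.153 0.618 0.05 ]]
[0.62109916 0.07490028] (array([-208.3,   -9.1,   85. ]), array([-0.,  0.,  0.]))
[ 0.61390084 -0.05490028] (array([-338.3,   -9.1,   85. ]), array([-0.,  0.,  0.]))
```

carry_out(commands=[[0,[-41.7,-1.9,0],[0,0,0]],[0,[-41.7,-1.9,0],[0,0,0]],[0,[-41.7,-1.9,0],[0,0,0]],[0,[-41.7,-1.9,0],[0,0,0]],[0,[-41.7,-1.9,0],[0,0,0]],[0,[0,0,40],[0,0,0]],[0,[0,0,40],[0,0,0]],[0,[0,0,30],[0,0,0]],[0,[0,0,0],[0,0,0]]])

```text
time_s: 65.45
ee_pos: [0.6198, 0.0747, 0.1233]
eef_rot: [-3.138, 0.0, 1.516]
force: [0.2, 0.4, 0.9]
grip_width: 0.0942
grip_force: 0.0
```

```bash
python3 m.py .6206,.0749,.067 1.5157; python3 b.py p13 wrist weight1 tray | tail -2
```

```text
[0.6197931  0.07465479 0.12331647] [-3.13766732e+00  4.65615773e-04  1.51570375e+00] (array([ 0.3,  1. , 56.3]), array([-0.004,  0.   ,  0.   ]))
weight1 [([0.6187, 0.0768, 0.021], 0.94), ([0.4097, 0.0477, 0.0039], 0.88), ([0.371, 0.2168, -0.0018], 0.85)]
tray []
```

carry_out(commands=[[0,[0.3,0.6,30],[0,0,0]],[0,[0,0,20],[0,0,0]],[0.5,[0,0,6],[0,0,0]],[0.9,[0,0,0],[0,0,0]],[1,[0,0,0],[0,0,0]],[1,[0,0,0],[0,0,0]],[1,[0,0,0],[0,0,0]],[1,[0,0,0],[0,0,0]],[1,[0,0,0],[0,0,0]],[1,[0,0,0],[0,0,0]]], squeeze=30)

```text
time_s: 66.85
ee_pos: [0.6213, 0.075, 0.0692]
eef_rot: [-3.141, -0.0, 1.516]
force: [-0.8, -0.3, 0.5]
grip_width: 0.0195
grip_force: 30.0
```

carry_out(commands=[[1,[0,0,0],[0,0,0]],[1,[0,0,0],[0,0,0]],[1,[0,0,-25],[0,0,0]],[1,[0,0,-40],[0,0,0]],[1,[0,0,-40],[0,0,0]],[1,[0,0,0],[0,0,0]]])

```text
time_s: 67.6
ee_pos: [0.6224, 0.0751, 0.1769]
eef_rot: [3.137, -0.001, 1.516]
force: [-0.3, 0.2, -3.6]
grip_width: 0.0194
grip_force: 30.0
```

```bash
python3 b.py p14 top tray| tail -1;  python3 m.py .410,.362,.055 1.5157; python3 - <<'E'
from h import *
c=ctrl.camera('top'); h=cv2.cvtColor(c['img'],cv2.COLOR_BGR2HSV); m=cv2.inRange(h,(100,100,40),(125,255,255)); k,l,s,ce=cv2.connectedComponentsWithStats(m)
i=[j for j in range(1,k) if abs(ce[j]-[199,301]).max()<20 and s[j,4]>500][0]
cn=cv2.findContours((l==i).astype('u1'),0,1)[0][0][:,0]; print(cv2.minAreaRect(unproj(c,cn,.018)[:,:2].astype('f4')))
E
```

```text
tray [([0.4143, 0.3328, 0.0006], 0.85), ([0.6407, 0.2761, 0.1561], 0.32)]
[0.62090892 0.07497402 0.17287521] [-3.14010137e+00  1.71982374e-04  1.51574490e+00] (array([ 275. , -226.2,  118.2]), array([-0.001,  0.   ,  0.   ]))
((0.40891265869140625, 0.3315134048461914), (0.12464461475610733, 0.12418337166309357), 86.07133483886719)
```

carry_out(commands=[[1,[39,-32.3,0],[0,0,0]],[1,[39,-32.3,0],[0,0,0]],[1,[39,-32.3,0],[0,0,0]],[1,[39,-32.3,0],[0,0,0]],[1,[39,-32.3,0],[0,0,0]],[1,[39,-32.3,0],[0,0,0]],[1,[39,-32.3,0],[0,0,0]],[1,[0,0,40],[0,0,0]],[1,[0,0,40],[0,0,0]],[1,[0,0,20],[0,0,0]]])

```text
time_s: 69.0
ee_pos: [0.409, 0.359, 0.0704]
eef_rot: [-3.137, 0.004, 1.516]
force: [0.3, -0.0, -2.5]
grip_width: 0.0196
grip_force: 30.0
```

carry_out(commands=[[1,[0,0,4],[0,0,0]],[1,[0,0,4],[0,0,0]],[1,[0,0,4],[0,0,0]],[1,[0,0,2],[0,0,0]],[1,[0,0,0],[0,0,0]]])

```text
time_s: 69.62
ee_pos: [0.4107, 0.3601, 0.0604]
eef_rot: [3.141, -0.0, 1.516]
force: [0.3, -0.1, -3.4]
grip_width: 0.0193
grip_force: 30.0
```

carry_out(commands=[[1,[0,0,2],[0,0,0]],[1,[0,0,2],[0,0,0]],[1,[0,0,1],[0,0,0]],[1,[0,0,0.8],[0,0,0]],[1,[0,0,0],[0,0,0]]])

```text
time_s: 70.25
ee_pos: [0.4106, 0.36, 0.0544]
eef_rot: [-3.142, 0.0, 1.516]
force: [0.9, 0.5, -2.5]
grip_width: 0.0195
grip_force: 30.0
```

carry_out(commands=[[1,[0,0,0.6],[0,0,0]],[1,[0,0,0],[0,0,0]],[0.7,[0,0,0],[0,0,0]],[0.4,[0,0,0],[0,0,0]],[0,[0,0,0],[0,0,0]],[0,[0,0,0],[0,0,0]],[0,[0,0,0],[0,0,0]],[0,[0,0,-20],[0,0,0]],[0,[0,0,-40],[0,0,0]],[0,[0,0,-40],[0,0,0]]])

```text
time_s: 71.5
ee_pos: [0.4105, 0.3599, 0.1549]
eef_rot: [-3.141, 0.0, 1.516]
force: [1.4, 0.2, 0.4]
grip_width: 0.0928
grip_force: 0.0
```

carry_out(commands=[[0,[-44.8,25.1,0],[0,0,0]],[0,[-44.8,25.1,0],[0,0,0]],[0,[-44.8,25.1,0],[0,0,0]],[0,[-44.8,25.1,0],[0,0,0]],[0,[-44.8,25.1,0],[0,0,0]],[0,[-44.8,25.1,0],[0,0,0]],[0,[-44.8,25.1,0],[0,0,0]],[0,[-44.8,25.1,0],[0,0,0]],[0,[-44.8,25.1,0],[0,0,0]],[0,[0,0,0],[0,0,0]]])

```text
time_s: 72.75
ee_pos: [0.6146, -0.0579, 0.1533]
eef_rot: [-3.141, 0.0, 1.512]
force: [-0.1, 0.9, 0.7]
grip_width: 0.094
grip_force: 0.0
```

```bash
python3 m.py .6138,-.055,.067 1.5157; python3 b.py p15 wrist,top weight1 | tail -3;  python3 w.py wrist .03 | awk '/32[0-9]\./||/31[0-9]\./'
```

```text
[ 0.61459164 -0.05788235  0.15328623] [-3.14131066e+00  2.20893491e-04  1.51229518e+00] (array([ 2.9, -0.9, 86.3]), array([-0.   ,  0.   , -0.003]))
weight1 [([0.612, -0.0533, 0.0162], 0.72), ([0.409, 0.0475, 0.006], 0.62)]
top [0.37561086 0.0067345  1.684339  ]
weight1 [([0.7496, 0.3089, -0.0018], 0.76), ([0.3741, 0.214, 0.004], 0.66), ([0.4162, 0.3602, 0.0043], 0.46)]
[  238     3   154   288 30305] [322.7 133.4] [[0.621 0.03  0.03 ]]
[316 141   9  10  73] [320.2 145.7] [[0.618 0.02  0.03 ]]
[317 176   7   8  44] [320.1 179.4] [[ 0.617 -0.006  0.03 ]]
[233 305 174   5 464] [314.2 307.6] [[ 0.605 -0.122  0.03 ]]
```

carry_out(commands=[[0,[2.8,-0.9,35],[0,0,-0.003]],[0,[0,0,35],[0,0,0]],[0.3,[0,0,16],[0,0,0]],[0.7,[0,0,0],[0,0,0]],[1,[0,0,0],[0,0,0]],[1,[0,0,0],[0,0,0]],[1,[0,0,0],[0,0,0]],[1,[0,0,0],[0,0,0]],[1,[0,0,0],[0,0,0]],[1,[0,0,0],[0,0,0]]])

```text
time_s: 74.25
ee_pos: [0.6134, -0.0521, 0.0679]
eef_rot: [3.141, 0.0, 1.519]
force: [0.6, -0.1, -3.1]
grip_width: 0.019
grip_force: 30.0
```

carry_out(commands=[[1,[0,0,0],[0,0,0]],[1,[0,0,0],[0,0,0]],[1,[0,0,-25],[0,0,0]],[1,[0,0,-40],[0,0,0]],[1,[0,0,-40],[0,0,0]],[1,[0,0,0],[0,0,0]]])

```text
time_s: 75.0
ee_pos: [0.6142, -0.0522, 0.1753]
eef_rot: [3.137, 0.0, 1.519]
force: [-0.3, 0.4, -4.6]
grip_width: 0.0194
grip_force: 30.0
```

```bash
python3 m.py .409,.306,.0535 1.5157
```

```text
[ 0.61415174 -0.05220921  0.17527536] [3.13718163e+00 4.02330407e-04 1.51883875e+00] (array([ 347.1, -224. ,  120.6]), array([0.004, 0.   , 0.003]))
```

carry_out(commands=[[1,[38.6,-24.9,0],[0,0,0]],[1,[38.6,-24.9,0],[0,0,0]],[1,[38.6,-24.9,0],[0,0,0]],[1,[38.6,-24.9,0],[0,0,0]],[1,[38.6,-24.9,0],[0,0,0]],[1,[38.6,-24.9,0],[0,0,0]],[1,[38.6,-24.9,0],[0,0,0]],[1,[38.6,-24.9,0],[0,0,0]],[1,[38.6,-24.9,0],[0,0,0]],[1,[0,0,0],[0,0,0]]])

```text
time_s: 76.25
ee_pos: [0.4054, 0.308, 0.1708]
eef_rot: [-3.139, 0.002, 1.522]
force: [0.1, -0.2, -3.7]
grip_width: 0.0195
grip_force: 30.0
```

```bash
python3 m.py .409,.306,.0535 1.5157
```

```text
[0.40544391 0.30797831 0.17079197] [-3.13891198e+00  1.54578968e-03  1.52215689e+00] (array([ -1.6,   4. , 117.3]), array([-0.003,  0.002,  0.006]))
```

carry_out(commands=[[1,[-2,3,40],[0,0,0]],[1,[0,0,40],[0,0,0]],[1,[0,0,20],[0,0,0]],[1,[0,0,8],[0,0,0]],[1,[0,0,5],[0,0,0]],[1,[0,0,2],[0,0,0]],[1,[0,0,1],[0,0,0]],[1,[0,0,0],[0,0,0]]])

```text
time_s: 77.25
ee_pos: [0.4105, 0.3044, 0.0572]
eef_rot: [3.141, -0.0, 1.519]
force: [-0.1, -0.0, -4.1]
grip_width: 0.0193
grip_force: 30.0
```

carry_out(commands=[[1,[0,0,2],[0,0,0]],[1,[0,0,1],[0,0,0]],[1,[0,0,0.8],[0,0,0]],[1,[0,0,0.4],[0,0,0]],[1,[0,0,0],[0,0,0]]])

```text
time_s: 77.88
ee_pos: [0.4105, 0.3044, 0.0528]
eef_rot: [3.141, -0.0, 1.519]
force: [0.1, 0.1, -1.4]
grip_width: 0.0192
grip_force: 30.0
```

carry_out(commands=[[0.7,[0,0,0],[0,0,0]],[0.4,[0,0,0],[0,0,0]],[0,[0,0,0],[0,0,0]],[0,[0,0,0],[0,0,0]],[0,[0,0,0],[0,0,0]],[0,[0,0,-20],[0,0,0]],[0,[0,0,-40],[0,0,0]],[0,[0,0,-50],[0,0,0]],[0,[0,0,-30],[0,0,0]],[0,[0,0,0],[0,0,0]]])

```text
time_s: 79.12
ee_pos: [0.4111, 0.3047, 0.1946]
eef_rot: [3.138, -0.002, 1.519]
force: [-0.1, -0.5, -0.7]
grip_width: 0.0941
grip_force: 0.0
```

```bash
python3 b.py p16 top,scene template hole_big hole_slot weight1 scriber| grep -v time;  python3 m.py .6175,.0102,.19 1.5154
```

```text
top [0.37561086 0.0067345  1.684339  ]
template [([0.6187, 0.0101, 0.0134], 0.94), ([0.8006, -0.0641, -0.003], 0.67)]
hole_big [([0.624, 0.1156, 0.0117], 0.72)]
hole_slot [([0.6082, -0.0929, 0.0167], 0.92), ([0.4053, 0.4932, 0.0033], 0.4)]
weight1 [([0.7522, 0.3103, 0.0017], 0.65), ([0.4122, 0.0469, 0.0001], 0.65), ([0.4054, 0.3023, 0.0017], 0.64), ([0.3731, 0.2118, 0.0006], 0.59), ([0.4139, 0.3377, -0.0001], 0.47)]
scriber [([0.6422, 0.282, 0.0083], 0.43)]
scene [0.9737997  0.72589073 0.9635083 ]
template [([0.6203, 0.0088, 0.0154], 0.71), ([0.6415, 0.2759, 0.1639], 0.24)]
hole_big [([0.6235, 0.1095, 0.0166], 0.56), ([0.4494, -0.3273, 0.0004], 0.3)]
hole_slot [([0.6105, -0.0918, 0.0137], 0.87)]
weight1 [([0.4105, 0.3583, 0.0042], 0.89), ([0.4105, 0.2986, 0.0053], 0.82), ([0.4072, 0.0454, 0.0005], 0.69), ([0.7435, 0.3025, -0.003], 0.53), ([0.3742, 0.2127, 0.0004], 0.52)]
scriber [([0.6144, -0.0889, 0.0126], 0.75), ([0.6425, 0.2821, 0.0109], 0.6)]
[0.41040923 0.30426894 0.19248021] [-3.14137242e+00  1.65318455e-04  1.51872980e+00] (array([-282.9,  222.1,    2.5]), array([-0.   ,  0.   ,  0.003]))
```

View pics/p16_scene.png

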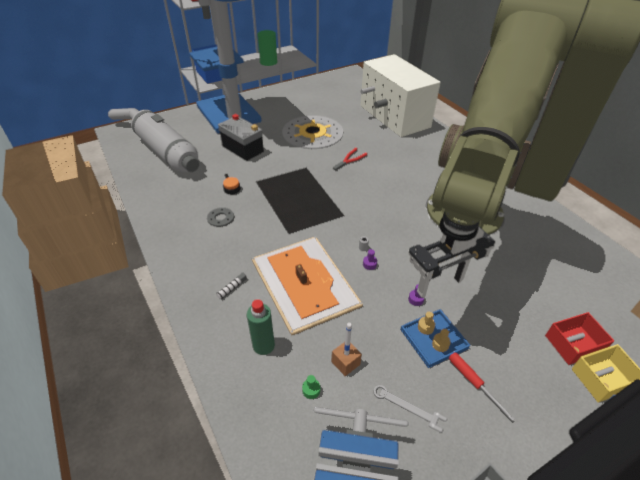

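The scene picture shows both weights standing in the tray at (430,318) and (442,338), the scriber in its block at (347,350), and the template alone on the board. The mat is free at (300,198).

carry_out(commands=[[0,[-35.4,27.8,0],[0,0,0.003]],[0,[-35.4,27.8,0],[0,0,0]],[0,[-35.4,27.8,0],[0,0,0]],[0,[-35.4,27.8,0],[0,0,0]],[0,[-35.4,27.8,0],[0,0,0]],[0,[-35.4,27.8,0],[0,0,0]],[0,[-35.4,27.8,0],[0,0,0]],[0,[-35.4,27.8,0],[0,0,0]],[0,[0,0,40],[0,0,0]],[0,[0,0,0],[0,0,0]]])

```text
time_s: 80.97
ee_pos: [0.6157, 0.0091, 0.1499]
eef_rot: [-3.136, 0.0, 1.515]
force: [-0.3, 0.0, 0.7]
grip_width: 0.0941
grip_force: 0.0
```

```bash
python3 m.py .6175,.0102,.0445 1.5154; python3 b.py p17 top mat | tail -1
```

```text
[0.61573702 0.00913701 0.14992509] [-3.13604784e+00  1.06297775e-05  1.51518168e+00] (array([  1.2,   2.3, 105.4]), array([-0.006,  0.   , -0.   ]))
mat [([0.4511, -0.3298, 0.0016], 0.89)]
```

carry_out(commands=[[0,[1,1,40],[0,0,0]],[0,[0,0,35],[0,0,0]],[0,[0,0,20],[0,0,0]],[0.4,[0,0,9],[0,0,0]],[0.8,[0,0,0],[0,0,0]],[0.9,[0,0,0],[0,0,0]],[1,[0,0,0],[0,0,0]],[1,[0,0,0],[0,0,0]],[1,[0,0,0],[0,0,0]],[1,[0,0,0],[0,0,0]]], squeeze=40)

```text
time_s: 82.32
ee_pos: [0.6181, 0.0103, 0.0487]
eef_rot: [3.142, 0.0, 1.516]
force: [-0.4, -0.5, -0.4]
grip_width: 0.0276
grip_force: 0.0
```

carry_out(commands=[[1,[0,0,0],[0,0,0]],[1,[0,0,0],[0,0,0]],[1,[0,0,0],[0,0,0]],[1,[0,0,-4],[0,0,0]],[1,[0,0,-6],[0,0,0]],[1,[0,0,-10],[0,0,0]],[1,[0,0,-30],[0,0,0]],[1,[0,0,-40],[0,0,0]],[1,[0,0,-20],[0,0,0]],[1,[0,0,0],[0,0,0]]])

```text
time_s: 83.58
ee_pos: [0.6187, 0.0103, 0.1606]
eef_rot: [3.138, -0.0, 1.516]
force: [-0.1, -0.0, -2.8]
grip_width: 0.0177
grip_force: 40.0
```

```bash
python3 m.py .449,-.329,.15 1.5154
```

```text
[0.61870805 0.01030105 0.16064202] [ 3.13819331e+00 -1.11471403e-05  1.51581264e+00] (array([-348.1, -150.8,   10.1]), array([ 0.003, -0.   ,  0.   ]))
```

carry_out(commands=[[1,[-38.7,-16.8,0],[0,0,0]],[1,[-38.7,-16.8,0],[0,0,0]],[1,[-38.7,-16.8,0],[0,0,0]],[1,[-38.7,-16.8,0],[0,0,0]],[1,[-38.7,-16.8,0],[0,0,0]],[1,[-38.7,-16.8,0],[0,0,0]],[1,[-38.7,-16.8,0],[0,0,0]],[1,[-38.7,-16.8,0],[0,0,0]],[1,[-38.7,-16.8,0],[0,0,0]],[1,[0,0,0],[0,0,0]]])

```text
time_s: 84.82
ee_pos: [0.4464, -0.3308, 0.1575]
eef_rot: [-3.14, -0.001, 1.513]
force: [-0.3, 0.0, -2.6]
grip_width: 0.018
grip_force: 40.0
```

carry_out(commands=[[1,[0,0,0],[0,0,0.168]],[1,[0,0,0],[0,0,0.168]],[1,[0,0,0],[0,0,0.168]],[1,[0,0,0],[0,0,0.168]],[1,[0,0,0],[0,0,0.168]],[1,[0,0,0],[0,0,0.168]],[1,[0,0,0],[0,0,0.168]],[1,[0,0,0],[0,0,0.168]],[1,[0,0,0],[0,0,0.168]],[1,[0,0,0],[0,0,0.168]]])

```text
time_s: 86.08
ee_pos: [0.4481, -0.3281, 0.1578]
eef_rot: [-3.141, 0.001, -0.169]
force: [0.9, 0.2, -2.3]
grip_width: 0.0177
grip_force: 40.0
```

carry_out(commands=[[1,[0,0,40],[0,0,0]],[1,[0,0,40],[0,0,0]],[1,[0,0,20],[0,0,0]],[1,[0,0,10],[0,0,0]],[1,[0,0,5],[0,0,0]],[1,[0,0,0],[0,0,0]]])

```text
time_s: 86.82
ee_pos: [0.4482, -0.3291, 0.044]
eef_rot: [3.141, -0.0, -0.164]
force: [-0.0, 0.3, -2.4]
grip_width: 0.0177
grip_force: 40.0
```

```bash
python3 m.py .449,-.329,.0365 -.165
```

```text
[ 0.44817802 -0.32909895  0.04395293] [ 3.14135057e+00 -3.53491513e-04 -1.63990046e-01] (array([ 0.8, -0.2,  7.5]), array([ 0.   , -0.   ,  0.001]))
```

carry_out(commands=[[1,[0,0,3],[0,0,0]],[1,[0,0,2],[0,0,0]],[1,[0,0,1],[0,0,0]],[1,[0,0,0.7],[0,0,0]],[1,[0,0,0],[0,0,0]]])

```text
time_s: 87.45
ee_pos: [0.448, -0.3292, 0.037]
eef_rot: [3.142, -0.0, -0.164]
force: [-0.1, 0.1, -1.8]
grip_width: 0.0179
grip_force: 40.0
```

carry_out(commands=[[1,[0,0,0.6],[0,0,0]],[1,[0,0,0.4],[0,0,0]],[1,[0,0,0],[0,0,0]]])

```text
time_s: 87.82
ee_pos: [0.448, -0.3292, 0.0366]
eef_rot: [3.141, -0.0, -0.164]
force: [-3.0, 2.3, 5.7]
grip_width: 0.0178
grip_force: 40.0
```

carry_out(commands=[[0.7,[0,0,0],[0,0,0]],[0.4,[0,0,0],[0,0,0]],[0,[0,0,0],[0,0,0]],[0,[0,0,0],[0,0,0]],[0,[0,0,0],[0,0,0]],[0,[0,0,-30],[0,0,0]],[0,[0,0,-50],[0,0,0]],[0,[0,0,-60],[0,0,0]],[0,[0,0,-40],[0,0,0]],[0,[0,0,0],[0,0,0]]])

```text
time_s: 89.08
ee_pos: [0.4487, -0.3298, 0.2191]
eef_rot: [3.139, -0.005, -0.164]
force: [1.1, -0.4, -0.5]
grip_width: 0.0938
grip_force: 0.0
```

```bash
python3 b.py p18 scene,top template mat scriber scriber_top holder_hole weight1 tray
```

```text
{'time_s': 89.075, 'qpos': [-0.6995, 0.3162, 1.512, -0.0, 1.3078, 1.0354], 'ee_pos': [0.4487, -0.3298, 0.2191], 'eef_rot': [3.1387, -0.0048, -0.1641], 'force': [1.0973, -0.4162, -0.5398], 'grip_width': 0.0938, 'grip_force': 0.0}
scene [0.9737997  0.72589073 0.9635083 ]
template [([0.448, -0.3295, 0.0008], 0.9), ([0.6225, 0.1136, 0.0123], 0.26)]
mat [([0.4503, -0.3262, 0.0011], 0.88)]
scriber [([0.6193, 0.1147, 0.0154], 0.6), ([0.643, 0.2854, 0.0057], 0.46)]
scriber_top [([0.6378, 0.2768, 0.1597], 0.64)]
holder_hole [([0.6395, 0.2819, 0.0525], 0.64)]
weight1 [([0.7475, 0.3017, 0.0008], 0.9), ([0.3743, 0.2129, -0.0017], 0.78), ([0.4114, 0.3557, 0.006], 0.75), ([0.4067, 0.0443, 0.0003], 0.71), ([0.4088, 0.2975, 0.0068], 0.55)]
tray [([0.4079, 0.3335, -0.0016], 0.84), ([0.3469, -0.312, 0.0009], 0.27)]
top [0.37561086 0.0067345  1.684339  ]
template [([0.4488, -0.3279, -0.0001], 0.77), ([0.5758, 0.4488, 0.0013], 0.7)]
mat []
scriber [([0.3483, -0.2529, 0.0023], 0.65), ([0.6393, 0.2821, 0.0117], 0.51)]
scriber_top [([0.6395, 0.2769, 0.1543], 0.39)]
holder_hole [([0.6415, 0.2793, 0.0499], 0.89)]
weight1 [([0.3712, 0.2118, 0.0013], 0.67), ([0.4152, 0.0489, -0.0035], 0.66), ([0.4073, 0.3054, -0.0001], 0.57), ([0.7513, 0.3083, -0.0035], 0.47), ([0.413, 0.3567, 0.0038], 0.46)]
tray [([0.4121, 0.3354, -0.0006], 0.72)]
```

View pics/p18_scene.png

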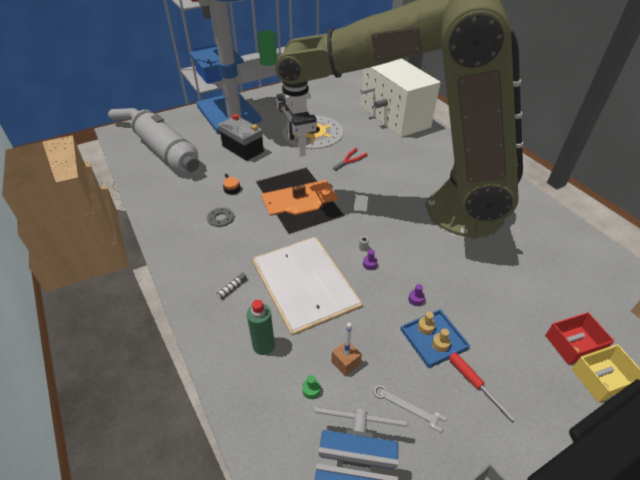

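The template lies on the mat at (300,195), the weights stand in the tray at (428,320) and (441,338), and the scriber is in its block at (347,345). The gripper is clear of everything, so I'm handing in.

```bash
python3 -c "
from station import ctrl
print(ctrl.hand_in())"
```

```text
the job is handed in; nothing more can be done
None
```

I carried out the whole job and handed it in at about 89 s of the 210 s limit; the hand-in returned no verdict. The stroke was one unbroken line, with the contact force I read between calls at 3–6 N; afterwards the template, scriber and both brass weights were put back, and the other tools and parts were left alone.

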